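Clear and close the ratchet press

TASK

Close the small hinged press on the joinery bench. Take the wooden scraper block and scrape the three wood chips off the metal bed plate; then feel the steel rod on the same block gently in under the red ratchet pawl, without ramming it, and flick the pawl right over so that it lies back on its stop; stand the scraper block back on the bench, clear of the press, and lower the blue press arm gently, without letting it drop, until its pad lies flat on the bed. Move chips and pawl only with the scraper block, never with the fingers, and leave the other things on the bench where they are.

Things in the scene. Friction and masses are not known exactly. Their poses are not given: they have to be found in the camera images.
- press: Grey base of the press, fixed to the bench, 190 (x) x 365 (y) x 20 mm, origin at its underside; x roughly away from the robot, y left, z up (all press mm below are in this frame). Bed plate on its right (-y), arm axle along x at y = 60, z = 85, toothed wheel at the axle's near (-x) end, and left of the wheel the pawl on a green bracket. Position and yaw vary
- bed (a point): Centre of the top of the aluminium bed plate, 150 (x) x 100 (y) mm, 20 mm thick, its top 40 mm above the bench, at (10, -105, 40) of the press; axes as the press. Past its far (+x) edge is 10 mm of base plate, then open bench: chips pushed over it fall clear
- pawl_slot (a point): Point fixed on the press at (-52, 124, 107.5): middle of the gap under the pawl with the bracket level. The bracket (green plate, yellow ledge, pawl, pivot, stop as one) is clamped turned about the axle by an unmeasured angle of -0.25 to 0.25 rad, so the gap may lie 16 mm higher or lower: feel for the ledge. In the gap's middle: ledge top 8.5 mm below, pawl underside 8.5 mm above (up to 8 more)
- pawl_pivot (a point): Point fixed on the press at (-52, 155, 115): pawl axis (along x) with the bracket level, in the pawl's middle plane; really up to 24 mm up or down. Red pawl: bar 100 mm long, 14 high, 20 thick (x), hooked nose; engaged it runs to -y, rising 15 degrees (bracket level). Ledge: 36 mm wide (y), its near lip 26 mm before pawl_slot in x, green plate 16 behind; wheel and pawl boss 19 to either side
- pawl (a joint): Pawl angle from its bracket, rad: 0 to 0.12 engaged, lying on the wheel by its weight (about 0.15 kg; 1 to 3 N lift it); grows as its nose swings up and over to +y. Once it stands well past upright (about 1.2 to 1.6) it tips over by itself and stays on its stop at 1.95; let go below that, it falls back on the wheel
- axle (a point): Point on the hinge axis of arm and bracket (along the press's x), at (-45, 60, 85) of the press; axes as the press. The handle's middle goes round this point with radius 195 mm in the plane across x. A bracket turned by +b has its left (+y) end up: the gap's middle lies 64 b mm higher
- beam_handle (a point): Middle of the arm's round wooden handle: 18 mm diameter, axis along the press's x, reaching 38 mm from here to its free end toward the robot (-x) and 55 mm to the blue arm. At joint beam = t it lies at the axle point plus 195 mm x (-cos t along y, sin t along z)
- beam (a joint): Arm angle, rad: 0 = down, pad flat on the bed (hard stop); 1.25 to 1.45 at the start, nearly upright; upper stop 1.5. The arm (40 mm wide, 28 mm thick, about 0.6 kg) turns stiffly (0.35 N m): let go above about 1.2 it stays, below about 0.9 it falls. With the pawl engaged it goes down at most 0.35 and then locks
- scraper_grip (a point): Centre of the scraper's upright wooden handle block, 42 mm above the underside. Block 40 (x) x 36 (y) mm, from 16 to 64 mm above the underside, on a flat foot 60 (x) x 120 (y) x 16 mm with a steel front edge (+x). A steel rod of 10 mm diameter sticks out of the block along +x at this height. x along the rod, y across the foot, z up; 0.28 kg
- rod_tip (a point): Front end of the scraper's rod, 125 mm ahead (+x) of scraper_grip, on the rod's axis; same axes
- scraper: The scraper; origin at the centre of its underside, axes as scraper_grip
- chip1_mid (a point): Centre of a loose wood chip, 34 x 20 x 12 mm, lying flat, on the bed plate at the start
- chip2_mid (a point): Centre of a loose wood chip, 34 x 20 x 12 mm, lying flat, on the bed plate at the start
- chip3_mid (a point): Centre of a loose wood chip, 34 x 20 x 12 mm, lying flat, on the bed plate at the start
- chip1: The same chip as chip1_mid; origin at the centre of its underside
- chip2: The same chip as chip2_mid; origin at the centre of its underside
- chip3: The same chip as chip3_mid; origin at the centre of its underside
- glue_bottle: Bystander, leave alone: yellow upright plastic glue bottle, 60 mm diameter, 170 mm tall. Origin at its underside
- mallet: Bystander, leave alone: hammer lying on the bench. Origin at its underside
- wax_tin: Bystander, leave alone: round steel tin, 72 mm diameter, 60 mm tall. Origin at its underside
- sanding_block: Bystander, leave alone: cork block 110 x 65 x 35 mm. Origin at its underside
- handscrew: Bystander, leave alone: wooden hand-screw clamp lying flat: two jaws 180 mm long, two screws with orange handles. Origin at its underside
There are look-alikes about, which are no part of the job. Leave any turquoise look-alike of the scraper alone.

How it is judged:
By the outcome, as a careful person would: the job done as asked, in the order asked, and still so for the second after the job is handed in, with the robot touching nothing.
It also fails if it takes over 72 s, if anything falls off the work surface, if the arm or the gripper's body presses on something with over 40 N, if the wrist force passes 120 N, or if a joint passes its speed limit or range.

ROBOT

A 6-joint arm with a two-finger parallel gripper is mounted at the origin on the work surface. World frame = base frame: x ahead of the robot, y to its left, z up, the work surface at z = 0. Lengths are in mm, angles in rad, forces in N, time in s.
With the tool pointing down it reaches from about 300 to 850 mm from the base axis. Payload 5.4 kg.
Tool frame: the origin (TCP) lies on the centre line of the jaws, within the pads' length; the fingertips stand 17 mm ahead of it and the grasp point (between the pads) lies 2 mm behind it (bot.tcp_to_tips is the y of the fingertips in the tool frame, in mm); y points along the fingers, x is the direction in which the jaws open and shut, and the axes are right-handed (so a half turn about y gives the same grasp; the last joint's range is limited). The gripper opens to 85 mm and grips with 20 to 120 N. Pads are 22 mm wide; open, the fingers measure 114 mm over their backs; the gripper's body (76 mm by 85 mm) begins 54 mm behind the grasp point. The pads swing forward as they close: fully open they stand 13 mm farther back than shut.
Start: joints at [-1.365, 0.158, 1.597, -0, 1.386, -0.21], TCP at [232.23, -525.999, 248.299] pointing down, gripper open.
Joint ranges: [-2.91, 2.91], [-0.94, 2.29], [0.18, 2.7], [-1.29, 4.43], [0.17, 2.64], [-3, 3]. Speed limits (rad/s): [2.57, 2.57, 3.14, 3.14, 3.14, 3.14].

INTERFACE

Orientations are given as a rotation vector (axis times angle).
In Python, from station import bot gives the robot as it stands.
- The arm moves only by the tool carry_out, never from a script. Its argument "plan" is a list that holds one entry, the list of rows, each a list of 5 numbers: the opening, from 0 (shut) to 1 (fully open), then the shift along the world's x, y, z in cm, then the turn about the world's z in degrees. A call has 1 to 8 rows; each row is the pose to reach, as a shift and turn from the pose commanded when the call began; what a row does not reach only later rows make up. A row lasts 1/8 s, in which the tool goes at most 62.5 mm and 10.7 degrees, less where a joint would pass 70% of its speed; a pose out of reach is approached as far as the arm can. A call with a gripper value outside its range is refused whole. The fingers move at their own pace and stop on an object; "squeeze" is the grip in N (left out, the last holds). Time passes only in rows, so rows that repeat a pose let the fingers close. It gives the time, the measured TCP pose, the force and the opening at its end, in the units of the state.
- bot.read_state(): the state, without advancing time (a new reading comes with each control period).
- bot.camera(name): name is "side" or "top"; returns a dict with "pixels" (384x512x3 uint8, red, green, blue), "depth" (384x512 float32, mm along the optical axis (not along the pixel's ray), 0 where there is no reading), "mtx" (3x3 intrinsics, pixels), "xyz" and "attitude" of the camera in the world. Camera axes: x right, y up, looking along -z (the intrinsics and any distortion apply to the point x, -y, -z); pixel columns grow to the right and rows downward; lengths in mm; the calibration is good to about 2 mm. A picture is of the moment at which its call begins.
- bot.sign_off(): hands the job in, once; it reports no verdict.
The state is a dict: "clock": time; "joints": joint angles; "joint_vel": joint speeds; "tau": joint torques, N m; "ee_pos": TCP position; "orientation": TCP orientation; "ft_force": force on the tool from outside, world axes, zero at the start; "torque": the same for the moment, N m; "grip_width": finger opening in mm.
Only numpy, scipy, OpenCV 4.12 (cv2) and the standard library are available. Lean on these libraries where they do the work, as an engineer would, in place of code of your own. Each camera call takes 0.05 s, during which the arm holds its last target.

## Working session

There is one attempt and no reset: what is moved stays moved. The work goes in short steps, Python scripts to look and compute and a tool call to move; the robot and the scene stay as the last step left them, time stands still between calls to the robot, and variables do not carry over. Pictures are saved under pics/ and viewed, and the job is handed in when it is done.

Besides the shell and the picture viewer there is one more tool, called after "Call:" in YAML: its name, and indented under it one key for each argument. carry_out: Moves the arm, as the interface text tells. Its arguments: {"type":"object","properties":{"plan":{"type":"array","items":{"type":"array","items":{"type":"array","items":{"type":"number"}}}},"squeeze":{"type":"number"}},"required":["plan"]}

```bash
mkdir -p pics; ls; cat > h.py <<'E'
import numpy as np, cv2
from scipy.spatial.transform import Rotation as R
from station import bot
def cam(n):
    c=bot.camera(n); 
    a=np.array(c['attitude'],float)
    c['R']=R.from_rotvec(a).as_matrix() if a.size==3 else a.reshape(3,3)
    d=c['depth'].astype(float);K=np.array(c['mtx'])
    v,u=np.mgrid[0:384,0:512]
    p=np.stack([(u-K[0,2])/K[0,0]*d,-(v-K[1,2])/K[1,1]*d,-d],-1)
    c['w']=p@c['R'].T+np.array(c['xyz']); c['w'][d==0]=np.nan
    return c
def save(n,im,s=1):
    if s!=1: im=cv2.resize(im,None,fx=s,fy=s,interpolation=cv2.INTER_CUBIC)
    cv2.imwrite('pics/'+n,im[...,::-1])
E
python3 - <<'E'
from h import *
for n in('side','top'):
    c=cam(n); save(n+'0.png',c['pixels'],1.5)
    np.savez(n+'0.npz',**{k:c[k] for k in('pixels','depth','w','R','mtx','xyz')})
    print(n,c['xyz'],c['attitude'],c['mtx'],[k for k in c])
print(bot.read_state())
E
```

```text
pics
side [-140.06616427  633.29367745  908.1518589 ] [ 0.40864128 -1.00461037 -2.19168935] [[382.64758796   0.         253.8566673 ]
 [  0.         382.64758796 188.0104705 ]
 [  0.           0.           1.        ]] ['pixels', 'depth', 'mtx', 'xyz', 'attitude', 'R', 'w']
top [ 430.01720483  -51.00729604 1972.76351322] [ 0.04228498 -0.04879216 -1.57958025] [[463.54193346   0.         246.84798036]
 [  0.         463.54193346 190.7672781 ]
 [  0.           0.           1.        ]] ['pixels', 'depth', 'mtx', 'xyz', 'attitude', 'R', 'w']
{'clock': 0.1, 'joints': array([-1.36509725e+00,  1.58979143e-01,  1.59813466e+00, -1.41787925e-05,
        1.38621679e+00, -2.10072246e-01]), 'joint_vel': array([ 0.0003347 , -0.00180605, -0.00349401,  0.00047334, -0.00084124,
        0.00057817]), 'tau': array([ 5.37065876e-05, -3.96992648e+01, -3.32337070e+01, -2.20480219e-04,
        4.27218620e-03, -3.24201244e-05]), 'ee_pos': array([ 232.12109004, -525.48749859,  247.40501042]), 'orientation': array([-1.37642951,  0.89857557, -0.89654336]), 'ft_force': array([-0.46346018, -0.80264852, -0.11436439]), 'torque': array([-0.00067189,  0.04273233, -0.00940842]), 'grip_width': 85.17482887698071}
```

View pics/side0.png

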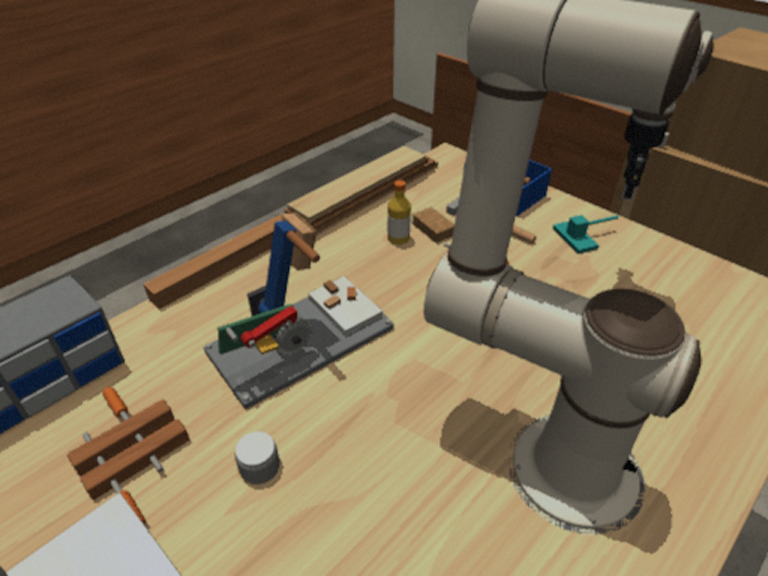

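View pics/top0.png

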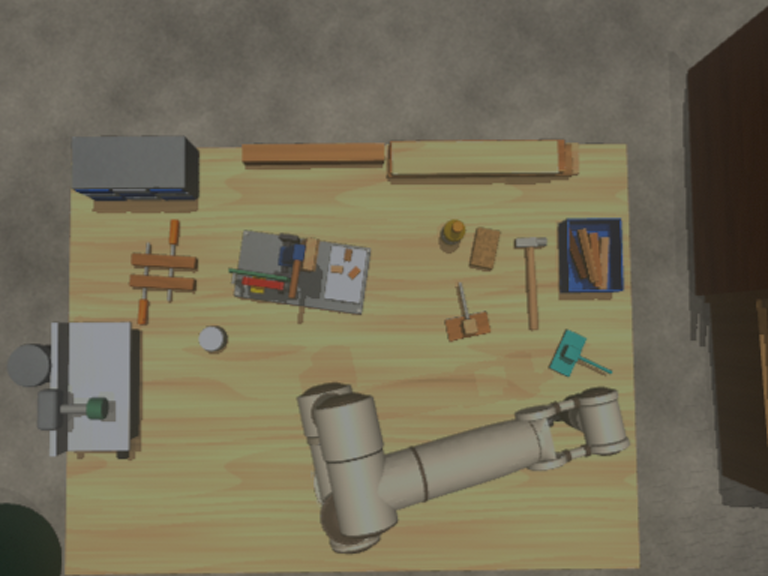

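Scraper candidates in the top view: the wooden block at (468,325) and the turquoise one at (570,352), which is the look-alike. The wooden one fits the description. The press is at (300,272). I'll check close crops next.

```bash
python3 - <<'E'
from h import *
t=np.load('top0.npz'); p=t['pixels'];w=t['w']
a=cv2.resize(p[180:240,285:345],None,fx=8,fy=8,interpolation=cv2.INTER_CUBIC)
b=cv2.resize(p[145:220,145:260],None,fx=6.5,fy=6.5,interpolation=cv2.INTER_CUBIC)
save('ca.png',a);save('cb.png',b)
s=np.load('side0.npz'); save('cc.png',s['pixels'][140:280,125:275],5)
# scraper heights
for (v,u) in [(216,311),(216,300),(214,322),(190,307),(200,309),(218,312),(182,235),(178,225)]: print(v,u,w[v,u].round(1))
E
```

```text
216 311 [ 434.3 -323.8   53.7]
216 300 [ 434.8 -281.4   27.4]
214 322 [ 442.3 -375.8   15.9]
190 307 [ 542.6 -310.2   45.1]
200 309 [ 500.7 -317.3   49.5]
218 312 [ 426.  -324.6   75.9]
182 235 [577.4 -10.8  63.5]
178 225 [595.7  31.   47.3]
```

View pics/ca.png

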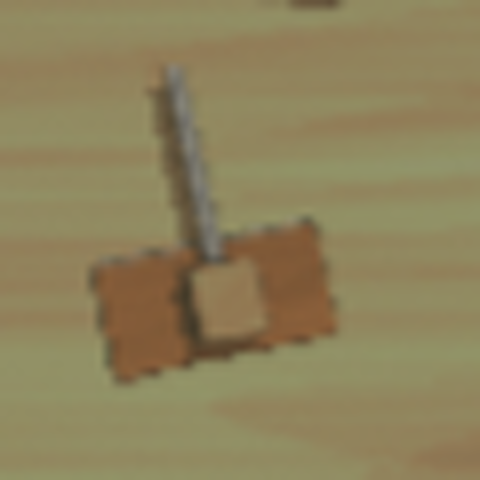

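View pics/cb.png

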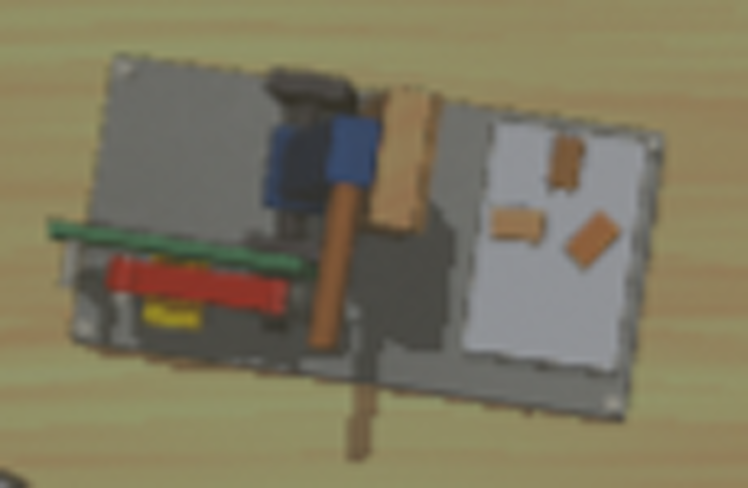

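View pics/cc.png

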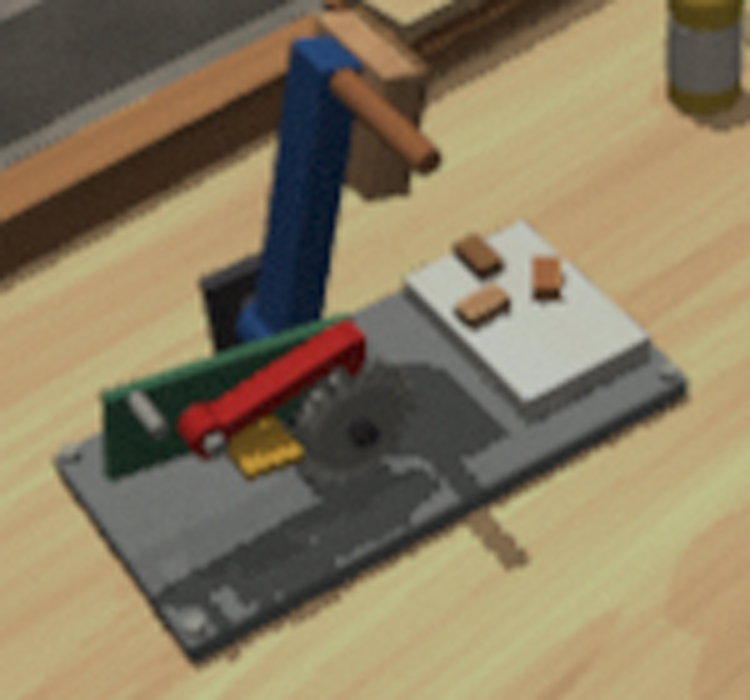

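```bash
cat > fit.py <<'E'
from h import *
from scipy.optimize import least_squares
T=dict(np.load('top0.npz'));S=dict(np.load('side0.npz'))
def proj(c,P):
    q=(np.atleast_2d(P)-c['xyz'])@c['R']; K=c['mtx']
    return np.stack([K[0,2]+K[0,0]*q[:,0]/-q[:,2],K[1,2]-K[1,1]*q[:,1]/-q[:,2]],-1)
def unc(p,s,u0,v0): p=np.atleast_2d(p).astype(float); return (p+.5)/s-.5+[u0,v0]
def tf(x,P): c,s=np.cos(x[2]),np.sin(x[2]); P=np.atleast_2d(P).astype(float); return np.stack([x[0]+c*P[:,0]-s*P[:,1],x[1]+s*P[:,0]+c*P[:,1],P[:,2]],-1)
def ray(c,uv,x,xp):  # intersect ray with plane press-x = xp ; returns press y,z
    K=c['mtx'];d=c['R']@np.array([(uv[0]-K[0,2])/K[0,0],-(uv[1]-K[1,2])/K[1,1],-1.])
    cc,s=np.cos(x[2]),np.sin(x[2]); ax=np.array([cc,s,0]);ay=np.array([-s,cc,0]);o=np.array(c['xyz'])-[x[0],x[1],0]
    k=(xp-o@ax)/(d@ax);p=o+k*d;return p@ay,p[2]
def rayz(c,uv,z):
    K=c['mtx'];d=c['R']@np.array([(uv[0]-K[0,2])/K[0,0],-(uv[1]-K[1,2])/K[1,1],-1.])
    k=(z-c['xyz'][2])/d[2];return np.array(c['xyz'])+k*d
E
cat > run1.py <<'E'
from fit import *
base=np.array([[95,182.5,20],[95,-182.5,20],[-95,-182.5,20],[-95,182.5,20]])
bed=np.array([[85,-55,40],[85,-155,40],[-65,-155,40],[-65,-55,40]])
pt=unc([[116,53],[664,135],[624,410],[72,338]],6.5,145,145)
bt=unc([[496,118],[648,143],[614,370],[464,350]],6.5,145,145)
ps=unc([[688,380],[195,650],[57,460]],5,125,140)
bs=unc([[520,222],[648,338],[530,402],[405,283]],5,125,140)
def f(x): return np.concatenate([proj(T,tf(x,base))-pt,proj(T,tf(x,bed))-bt,proj(S,tf(x,base[[1,2,3]]))-ps[[0,1,2]] if 0 else proj(S,tf(x,base[[2,3]]))-ps[[1,2]],proj(S,tf(x,bed))-bs]).ravel()
r=least_squares(f,[600,60,-.15],x_scale=[1,1,.01]);print('press',r.x,np.degrees(r.x[2]));print(r.fun.reshape(-1,2).round(2).tolist())
X=r.x;np.save('press.npy',X)
foot=np.array([[30,60,16],[30,-60,16],[-30,-60,16],[-30,60,16]]);blk=np.array([[20,18,64],[20,-18,64],[-20,-18,64],[-20,18,64]]);rt=[[125,0,42]]
q=unc([[92,268],[312,220],[338,330],[116,383],[190,270],[258,258],[268,332],[205,342],[172,68]],8,285,180)
g=lambda x:(proj(T,tf(x,np.vstack([foot,blk,rt])))-q).ravel()
r2=least_squares(g,[440,-320,.2],x_scale=[1,1,.01]);print('scr',r2.x,np.degrees(r2.x[2]));print(r2.fun.reshape(-1,2).round(2).tolist());np.save('scr.npy',r2.x)
print('pivot',ray(S,unc([213,441],5,125,140)[0],X,-63))
e=ray(S,unc([430,158],5,125,140)[0],X,-83);print('handle end',e,np.arctan2(e[1]-85,60-e[0]),np.hypot(e[1]-85,60-e[0]))
for n,uv in(('c1',(567,163)),('c2',(519,224)),('c3',(593,240))):
    w=rayz(T,unc(uv,6.5,145,145)[0],52); d=w[:2]-X[:2];c,s=np.cos(X[2]),np.sin(X[2]);print(n,w,c*d[0]+s*d[1],-s*d[0]+c*d[1])
for nm,P in(('bed',[10,-105,40]),('slot',[-52,124,107.5]),('axle',[-45,60,85])): print(nm,tf(X,P))
E
python3 run1.py
```

```text
press [ 6.33314740e+02  1.40849333e+02 -6.15828273e-01] -35.28436095101276
[[14.53, -25.46], [0.78, 10.71], [-18.8, 5.37], [-4.63, -32.78], [0.3, -2.43], [-3.5, 7.28], [-18.79, 1.8], [-15.35, -8.78], [85.68, -40.39], [-5.32, 13.97], [-25.12, 8.43], [-21.86, -18.3], [8.45, -0.75], [1.98, 27.26]]
scr [ 4.29527684e+02 -3.31401123e+02  2.01921432e-01] 11.569245828063824
[[0.06, 0.1], [0.3, 0.14], [0.17, 0.31], [0.13, -0.33], [-0.42, -0.03], [-0.39, -0.36], [0.48, -0.09], [-0.18, 0.5], [-0.14, -0.24]]
pivot (np.float64(69.60579927081577), np.float64(42.589355531565275))
handle end (np.float64(-79.14837081527635), np.float64(259.04972184387407)) 0.8963756956175997 222.83530863504458
c1 [629.90699351   2.27768552  52.        ] 77.26208349279207 -115.0838156623799
c2 [591.0123094   33.25698903  52.        ] 27.617811241961576 -112.26248066348917
c3 [580.32394897 -13.96919345  52.        ] 46.17244115144859 -156.9869601919185
bed [[580.82603493  49.36197928  40.        ]]
slot [[662.49410448 272.10695995 107.5       ]]
axle [[631.23954201 215.82061769  85.        ]]
```

```bash
sed -i 's/^bs=.*/bs=unc([[405,283],[520,222],[648,338],[530,402]],5,125,140)/; s/proj(S,tf(x,base\[\[1,2,3\]\])).*ps\[\[1,2\]\],/proj(S,tf(x,base[[2,3,0]]))-ps,/' run1.py; python3 run1.py
```

```text
press [ 5.83713175e+02  1.25842829e+02 -1.53000245e-01] -8.766268311181843
[[1.14, 0.57], [2.1, 0.26], [1.8, 2.41], [0.99, 1.07], [-2.47, 0.35], [-2.24, -0.09], [-2.18, 0.41], [-2.83, 0.06], [3.04, -2.06], [1.82, -1.95], [1.6, -2.68], [-2.55, -0.57], [-1.16, 0.16], [-1.1, 0.43], [-2.74, 0.84]]
scr [ 4.29527684e+02 -3.31401123e+02  2.01921432e-01] 11.569245828063824
[[0.06, 0.1], [0.3, 0.14], [0.17, 0.31], [0.13, -0.33], [-0.42, -0.03], [-0.39, -0.36], [0.48, -0.09], [-0.18, 0.5], [-0.14, -0.24]]
pivot (np.float64(141.67957123745867), np.float64(132.36762259703914))
handle end (np.float64(-0.2687142562916165), np.float64(276.9532032868525)) 1.266567268212456 201.19232134997162
c1 [629.90699351   2.27768552  52.        ] 64.48601907385067 -115.08156677810321
c2 [591.0123094   33.25698903  52.        ] 21.324321754306673 -90.39186076554377
c3 [580.32394897 -13.96919345  52.        ] 17.958279425250467 -138.69530908143452
bed [[577.59393622  20.54537008  40.        ]]
slot [[551.21872155 256.31930429 107.5       ]]
axle [[548.38309279 192.00010646  85.        ]]
```

```bash
sed -i 's/^def f(x).*/def f(x):\n    B=base+[0,x[3],0]\n    return np.concatenate([proj(T,tf(x,B))-pt,proj(T,tf(x,bed))-bt,proj(S,tf(x,B[[2,3,0]]))-ps,proj(S,tf(x,bed))-bs]).ravel()/; s/\[600,60,-.15\],x_scale=\[1,1,.01\]/[600,60,-.15,0],x_scale=[1,1,.01,1]/' run1.py; python3 run1.py
```

```text
press [ 5.82625113e+02  1.17708103e+02 -1.46502097e-01  1.63703009e+01] -8.39395184057634
[[-0.95, 0.54], [0.09, -0.32], [0.07, 1.86], [-0.83, 1.08], [-0.65, 0.48], [-0.39, -0.1], [-0.09, 0.43], [-0.76, 0.23], [1.01, -1.29], [-0.39, -0.4], [-0.86, -1.24], [-0.7, -1.56], [0.45, -0.85], [0.78, -0.86], [-0.58, -0.43]]
scr [ 4.29527684e+02 -3.31401123e+02  2.01921432e-01] 11.569245828063824
[[0.06, 0.1], [0.3, 0.14], [0.17, 0.31], [0.13, -0.33], [-0.42, -0.03], [-0.39, -0.36], [0.48, -0.09], [-0.18, 0.5], [-0.14, -0.24]]
pivot (np.float64(150.5755927961572), np.float64(133.23170584983131))
handle end (np.float64(8.414828103855756), np.float64(276.85404349855435)) 1.3081313269828696 198.66807485426523
c1 [629.90699351   2.27768552  52.        ] 63.62575535060999 -107.29175519456962
c2 [591.0123094   33.25698903  52.        ] 20.625405540633047 -82.3221013181107
c3 [580.32394897 -13.96919345  52.        ] 16.945553518277713 -130.6026569203456
bed [[577.19023798  12.37310354  40.        ]]
slot [[549.28349697 247.97067103 107.5       ]]
axle [[546.86588082 183.63440495  85.        ]]
```

```bash
cat > ov.py <<'E'
from fit import *
X=np.load('press.npy');b=0.19;t=1.31
def draw(c,s,u0,v0,w,h,nm,X):
    im=cv2.resize(c['pixels'][v0:v0+h,u0:u0+w],None,fx=s,fy=s,interpolation=cv2.INTER_CUBIC)
    def L(P,col,cl=True):
        q=(proj(c,tf(X,np.array(P,float)))-[u0,v0]+.5)*s-.5
        cv2.polylines(im,[np.round(q).astype(int)],cl,col,1,cv2.LINE_AA)
    dy=X[3]
    L([[95,182.5+dy,20],[95,-182.5+dy,20],[-95,-182.5+dy,20],[-95,182.5+dy,20]],(255,0,255))
    L([[85,-55,40],[85,-155,40],[-65,-155,40],[-65,-55,40]],(0,255,255))
    def br(y,z): return 60+y*np.cos(b)-z*np.sin(b),85+y*np.sin(b)+z*np.cos(b)
    for xx in(-62,-42):
        pts=[]
        for k in range(12):
            y,z=br(95+9*np.cos(k*np.pi/6),30+9*np.sin(k*np.pi/6));pts.append([xx,y,z])
        L(pts,(255,255,0))
    L([[-78,*br(64-18,14)],[-78,*br(64+18,14)],[-36,*br(64+18,14)],[-36,*br(64-18,14)]],(0,255,0))
    L([[-83,60-195*np.cos(t),85+195*np.sin(t)],[10,60-195*np.cos(t),85+195*np.sin(t)]],(255,255,255),False)
    save(nm,im)
if __name__=='__main__':
    draw(T,6.5,145,145,115,75,'ovt.png',X);draw(S,5,125,140,150,110,'ovs.png',X)
E
python3 ov.py
```

```text
(no output)
```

View pics/ovt.png

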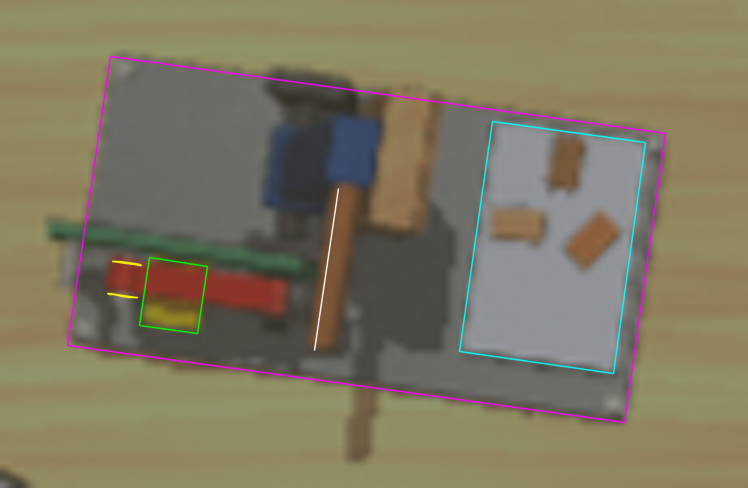

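View pics/ovs.png

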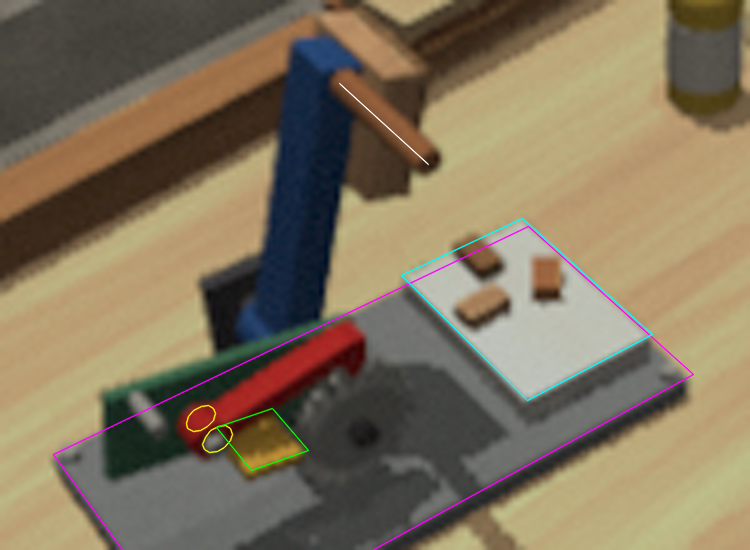

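```bash
cat > st.py <<'E'
from h import *
def st(pr=True):
    s=bot.read_state();r=R.from_rotvec(s['orientation']).as_matrix();p=s['ee_pos'].copy()
    yaw=np.degrees(np.arctan2(r[1,0],r[0,0]))
    if pr: print('t',round(s['clock'],2),'p',p.round(1),'jawx yaw',round(yaw,1),'tooly',r[:,1].round(3),'F',s['ft_force'].round(1),'T',s['torque'].round(2),'w',round(s['grip_width'],1),'j',s['joints'].round(2))
    return p,yaw
if __name__=='__main__': st()
E
python3 st.py
```

```text
t 0.1 p [ 232.1 -525.5  247.4] jawx yaw -66.2 tooly [-0.     0.002 -1.   ] F [-0.5 -0.8 -0.1] T [-0.    0.04 -0.01] w 85.2 j [-1.37  0.16  1.6  -0.    1.39 -0.21]
```

Call:
carry_out:
  plan:
    - [[1, 19.7, 19.5, -9, -12.2], [1, 19.7, 19.5, -9, -12.2], [1, 19.7, 19.5, -9, -12.2], [1, 19.7, 19.5, -9, -12.2], [1, 19.7, 19.5, -9, -12.2], [1, 19.7, 19.5, -9, -12.2], [1, 19.7, 19.5, -9, -12.2]]

```text
clock: 0.98
ee_pos: [428.9, -331.5, 158.4]
orientation: [-1.299, 1.058, -1.058]
ft_force: [-0.6, -1.3, -0.6]
grip_width: 85.5
```

```bash
python3 - <<'E'
from st import *
st()
c=cam('top');save('a1.png',c['pixels'][170:250,270:360],7);c=cam('side');save('a2.png',c['pixels'][100:300,250:512],3)
E
```

```text
t 0.97 p [ 428.9 -331.5  158.4] jawx yaw -78.4 tooly [-0. -0. -1.] F [-0.6 -1.3 -0.6] T [0.03 0.02 0.02] w 85.5 j [-0.88  0.16  1.78 -0.    1.2   0.49]
```

View pics/a2.png

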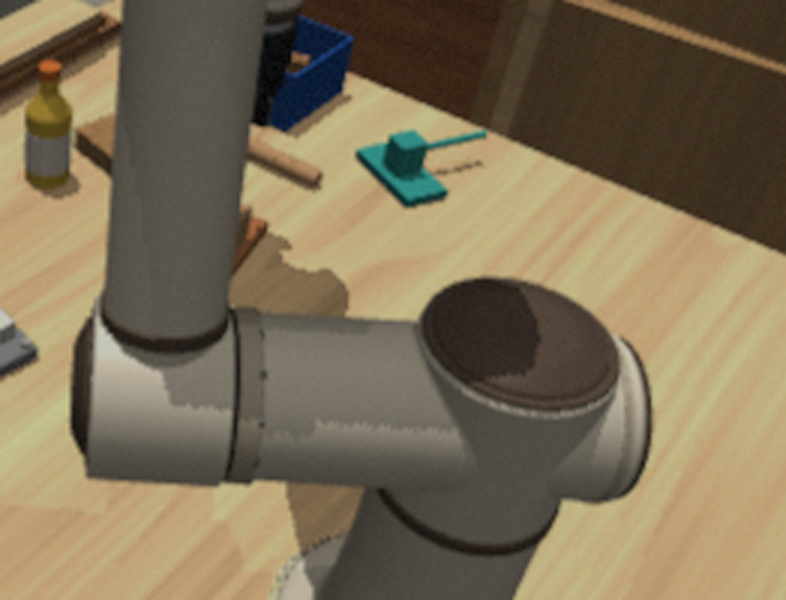

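Call:
carry_out:
  plan:
    - [[1, 0, 0, -5, 0], [1, 0, 0, -9, 0], [1, 0, 0, -11.7, 0], [1, 0, 0, -11.7, 0], [0, 0, 0, -11.7, 0], [0, 0, 0, -11.7, 0], [0, 0, 0, -11.7, 0], [0, 0, 0, -11.7, 0]]
  squeeze: 60

```text
clock: 2.08
ee_pos: [430.0, -331.8, 42.8]
orientation: [-1.299, 1.057, -1.06]
ft_force: [-0.7, 1.4, 5.7]
grip_width: 35.7
```

```bash
python3 st.py
```

```text
t 2.08 p [ 430.  -331.8   42.8] jawx yaw -78.4 tooly [ 0.001 -0.002 -1.   ] F [-0.7  1.4  5.7] T [ 0.32  0.22 -0.  ] w 35.7 j [-0.88  0.33  1.83  0.    0.97  0.49]
```

Call:
carry_out:
  plan:
    - [[0, 0, 0, 1, 0], [0, 0, 0, 5, 0], [0, -3, 6, 9, -10], [0, -2, 12, 9, -20], [0, -1, 18, 9, -20], [0, 2, 24, 9, -20], [0, 5, 30, 9, -20], [0, 8.2, 34.6, 9, -20]]

```text
clock: 3.08
ee_pos: [505.6, 8.4, 131.4]
orientation: [-1.137, 1.316, -1.316]
ft_force: [1.5, -1.0, -3.1]
grip_width: 35.6
```

```bash
python3 - <<'E'
from st import *
st()
c=cam('top');save('b1.png',c['pixels'][130:250,140:300],5);
c=cam('side');save('b2.png',c['pixels'][100:300,100:362],3)
E
```

```text
t 3.08 p [505.6   8.4 131.4] jawx yaw -98.4 tooly [-0. -0. -1.] F [ 1.5 -1.  -3.1] T [-0.04 -0.09 -0.03] w 35.6 j [-0.22  0.11  1.9  -0.    1.14  1.49]
```

View pics/b2.png

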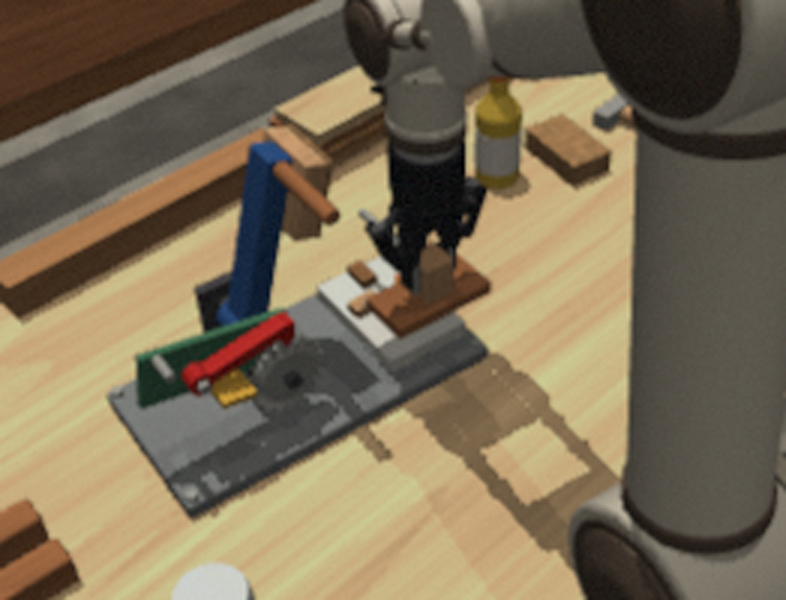

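View pics/b1.png

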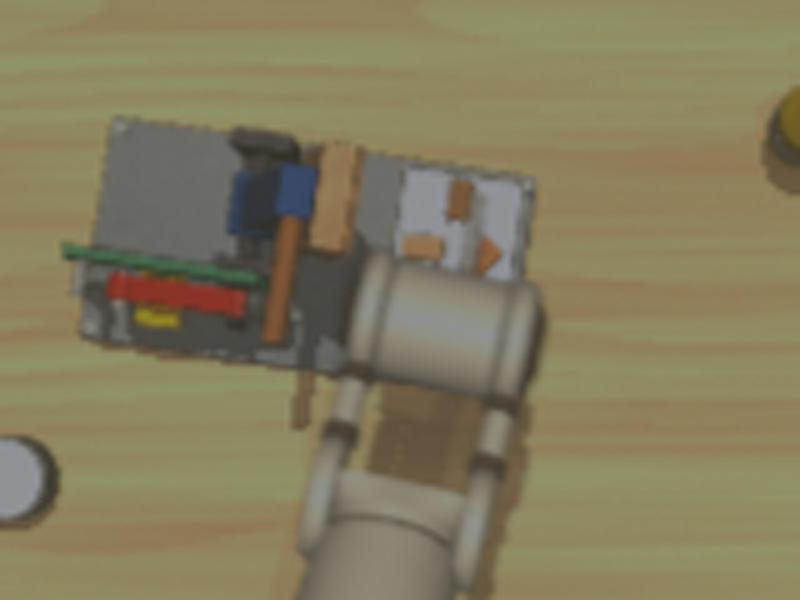

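```bash
python3 - <<'E'
from st import *
c=cam('top');w=c['w']
X=np.load('press.npy');cc,s=np.cos(X[2]),np.sin(X[2])
def toP(p): d=p[...,:2]-X[:2]; return np.stack([cc*d[...,0]+s*d[...,1],-s*d[...,0]+cc*d[...,1],p[...,2]],-1)
P=toP(w)
for row in (165,175,185,192,200,204):
    print(row,[tuple(P[row,u].round(0).astype(int)) for u in range(200,252,3)])
c=cam('side');P=toP(c['w'])
px=c['pixels']
for v,u in [(100+20,100+122),(100+5,100+120),(100+28,100+125),(100+30,100+138),(100+45,100+140),(100+60,100+140),(100+45,100+98),(100+60,100+100),(100+48,100+106),(100+68,100+104)]: print(v,u,P[v,u].round(0))
E
```

```text
165 [(np.int64(42), np.int64(1), np.int64(280)), (np.int64(44), np.int64(-10), np.int64(279)), (np.int64(45), np.int64(-21), np.int64(280)), (np.int64(48), np.int64(-31), np.int64(271)), (np.int64(76), np.int64(-20), np.int64(13)), (np.int64(76), np.int64(-33), np.int64(22)), (np.int64(77), np.int64(-46), np.int64(31)), (np.int64(78), np.int64(-59), np.int64(44)), (np.int64(81), np.int64(-71), np.int64(31)), (np.int64(81), np.int64(-84), np.int64(43)), (np.int64(83), np.int64(-97), np.int64(39)), (np.int64(85), np.int64(-109), np.int64(43)), (np.int64(89), np.int64(-121), np.int64(18)), (np.int64(91), np.int64(-133), np.int64(18)), (np.int64(92), np.int64(-146), np.int64(22)), (np.int64(93), np.int64(-159), np.int64(27)), (np.int64(97), np.int64(-171), np.int64(10)), (np.int64(100), np.int64(-184), np.int64(-2))]
175 [(np.int64(9), np.int64(0), np.int64(242)), (np.int64(7), np.int64(-16), np.int64(283)), (np.int64(9), np.int64(-26), np.int64(278)), (np.int64(11), np.int64(-37), np.int64(275)), (np.int64(33), np.int64(-26), np.int64(22)), (np.int64(34), np.int64(-39), np.int64(25)), (
[... 3508 characters left out ...]
 np.int64(444)), (np.int64(-90), np.int64(-124), np.int64(440)), (np.int64(-89), np.int64(-134), np.int64(443)), (np.int64(-87), np.int64(-144), np.int64(452)), (np.int64(-86), np.int64(-154), np.int64(453)), (np.int64(-85), np.int64(-163), np.int64(456)), (np.int64(-84), np.int64(-173), np.int64(456)), (np.int64(-69), np.int64(-181), np.int64(10)), (np.int64(-67), np.int64(-194), np.int64(-1)), (np.int64(-66), np.int64(-206), np.int64(2))]
120 222 [-66. -48. 404.]
105 220 [-53. -53. 440.]
128 225 [ 353. -322.   72.]
130 238 [-81. -86. 368.]
145 240 [-84. -89. 321.]
160 240 [-86. -86. 273.]
145 198 [ 53. -34. 270.]
160 200 [-27.   7. 281.]
148 206 [ 301. -196.   54.]
168 204 [-64.  17. 280.]
```

Call:
carry_out:
  plan:
    - [[0, 0, 0, -2.5, 0], [0, 0, 0, -4, 0], [0, 0, 0, -4.6, 0], [0, 0, 0, -4.7, 0]]

```text
clock: 3.78
ee_pos: [505.3, 5.8, 84.2]
orientation: [-1.136, 1.317, -1.316]
ft_force: [0.0, 0.2, -2.7]
grip_width: 35.7
```

```bash
python3 - <<'E'
from st import *
st()
c=cam('side');save('b3.png',c['pixels'][140:260,180:310],6)
E
```

```text
t 3.77 p [505.3   5.8  84.2] jawx yaw -98.4 tooly [-0.  0. -1.] F [ 0.   0.2 -2.7] T [ 0.03  0.05 -0.03] w 35.7 j [-0.23  0.18  1.93 -0.    1.04  1.49]
```

View pics/b3.png

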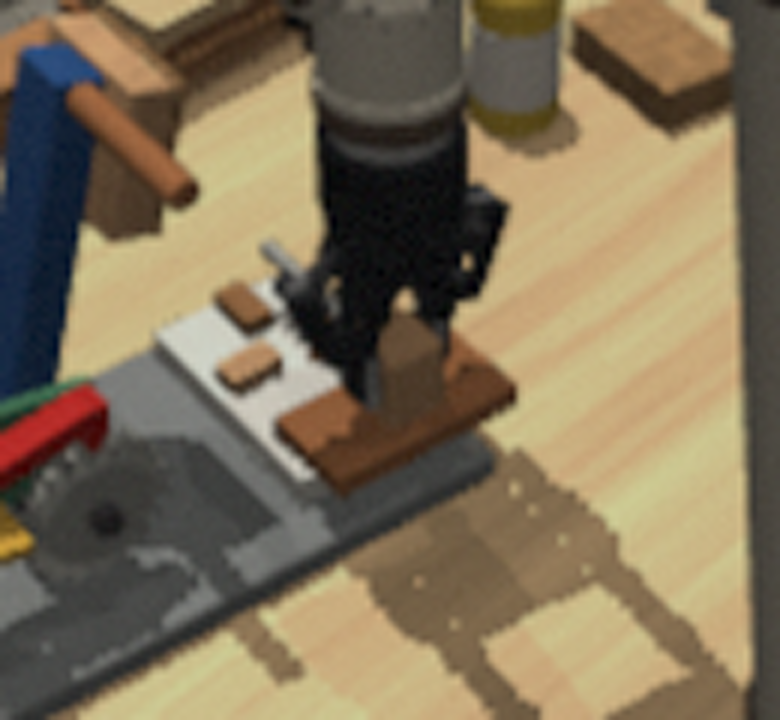

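Call:
carry_out:
  plan:
    - [[0, 0.2, 1.2, 0, 0], [0, 1.4, 1.0, -0.1, 0], [0, 2.6, 0.8, -0.1, 0], [0, 3.8, 0.7, -0.1, 0], [0, 5.0, 0.5, -0.1, 0], [0, 6.2, 0.3, -0.1, 0], [0, 7.4, 0.1, -0.1, 0], [0, 8.6, 0, -0.1, 0]]

```text
clock: 4.82
ee_pos: [592.3, 6.0, 83.2]
orientation: [-1.136, 1.316, -1.316]
ft_force: [-0.3, 1.0, -3.1]
grip_width: 35.4
```

```bash
python3 - <<'E'
from st import *
st()
c=cam('side');save('b4.png',c['pixels'][140:260,180:310],6)
E
```

```text
t 4.83 p [592.3   6.   83.2] jawx yaw -98.4 tooly [-0.  0. -1.] F [-0.3  1.  -3.1] T [ 0.07  0.03 -0.05] w 35.4 j [-0.19  0.38  1.68 -0.    1.09  1.52]
```

View pics/b4.png

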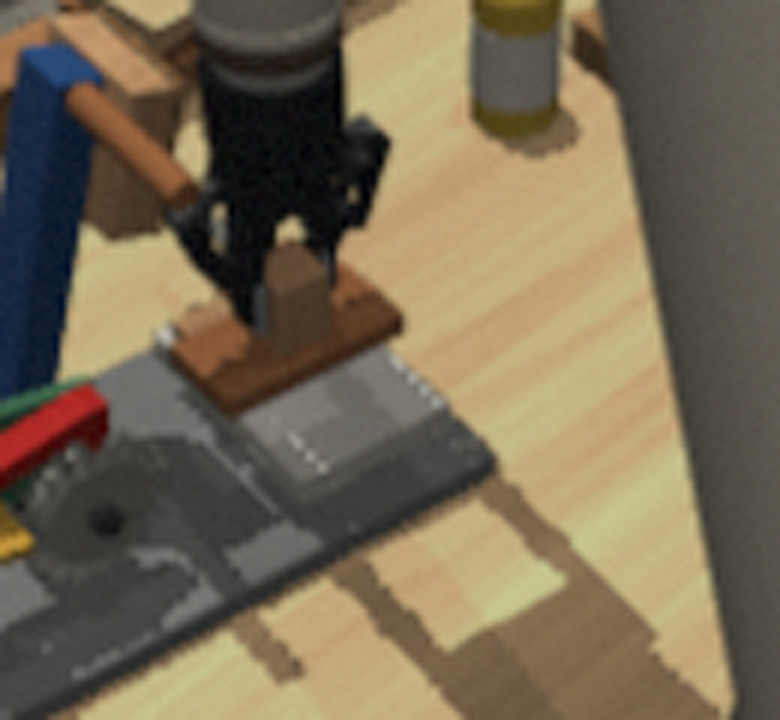

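Call:
carry_out:
  plan:
    - [[0, 1.2, -0.2, 0, 0], [0, 2.4, -0.4, 0, 0], [0, 3.6, -0.5, 0, 0], [0, 4.8, -0.7, 0, 0], [0, 6.1, -0.9, 0, 0], [0, 6.1, -0.9, 0, 0]]

```text
clock: 5.62
ee_pos: [653.6, -3.0, 83.4]
orientation: [-1.136, 1.315, -1.317]
ft_force: [0.1, 0.3, -3.2]
grip_width: 35.3
```

```bash
python3 - <<'E'
from st import *
st()
c=cam('side');save('b5.png',c['pixels'][120:240,160:310],5)
c=cam('top');save('b6.png',c['pixels'][120:220,170:290],6)
E
```

```text
t 5.62 p [653.6  -3.   83.4] jawx yaw -98.4 tooly [ 0.001 -0.    -1.   ] F [ 0.1  0.3 -3.2] T [0.04 0.02 0.01] w 35.3 j [-0.19  0.52  1.49 -0.    1.14  1.53]
```

View pics/b5.png

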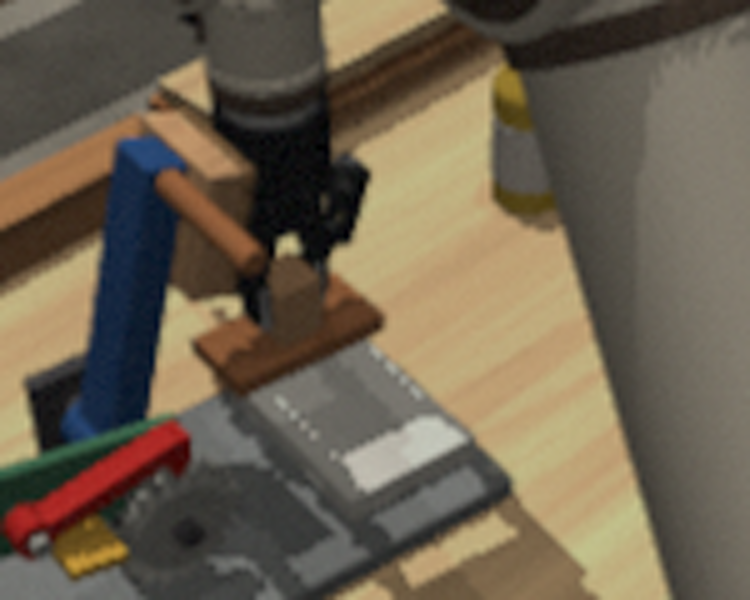

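View pics/b6.png

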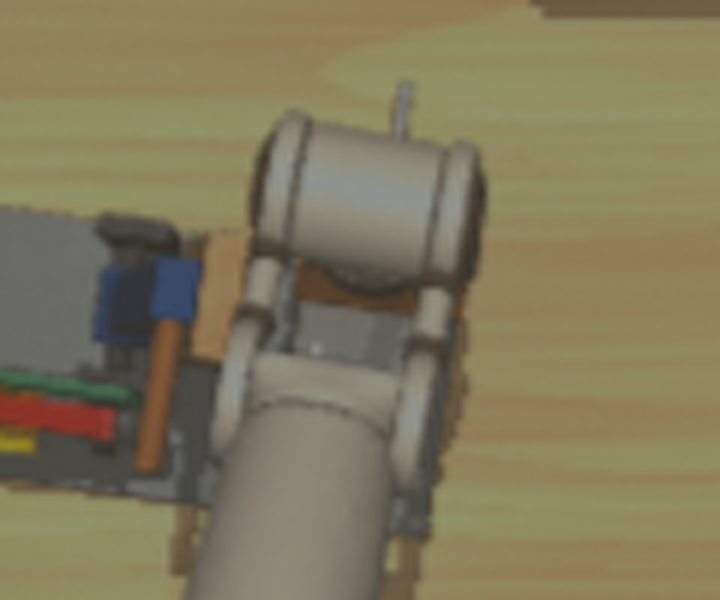

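Call:
carry_out:
  plan:
    - [[0, 0, 0, 2, 0], [0, -3, 0.4, 4, 0], [0, -9, 1.3, 4, 0], [0, -15, 2.2, 4, 0], [0, -20, 2.9, 4, 0], [0, -24, 2.9, 5, 0], [0, -24, 2.9, 5, 0]]

```text
clock: 6.6
ee_pos: [410.8, 26.6, 134.5]
orientation: [-1.135, 1.314, -1.317]
ft_force: [0.7, 0.2, -3.3]
grip_width: 35.5
```

```bash
python3 - <<'E'
from st import *
st()
c=cam('side');save('b5b.png',c['pixels'][100:280,120:310],4)
c=cam('top');save('b6b.png',c['pixels'][100:240,130:290],5)
np.savez('top1.npz',**{k:c[k] for k in('pixels','depth','w','R','mtx','xyz')})
E
```

```text
t 6.6 p [410.8  26.6 134.5] jawx yaw -98.4 tooly [ 0.002 -0.    -1.   ] F [ 0.7  0.2 -3.3] T [-0.06 -0.08  0.06] w 35.5 j [-0.23 -0.16  2.15 -0.    1.15  1.49]
```

View pics/b5b.png

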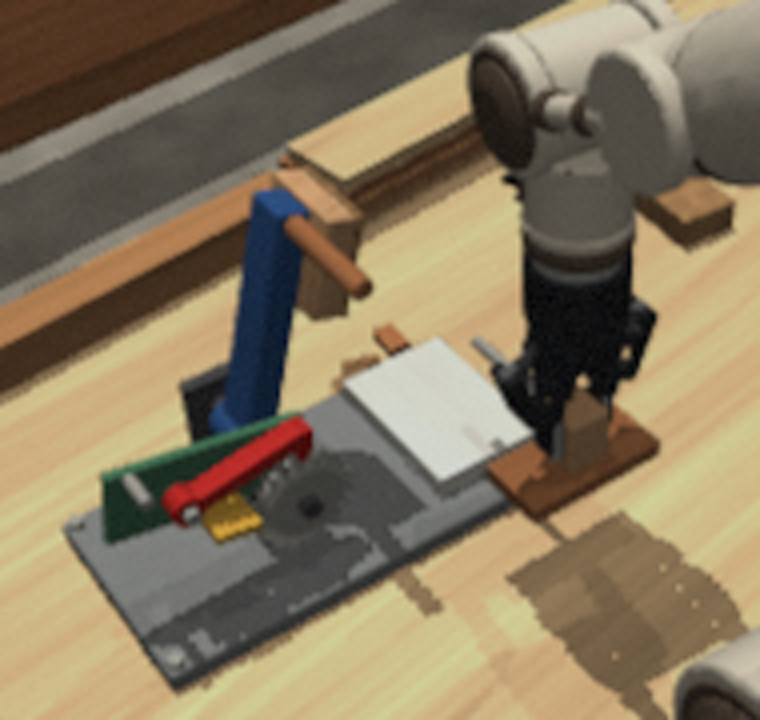

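View pics/b6b.png

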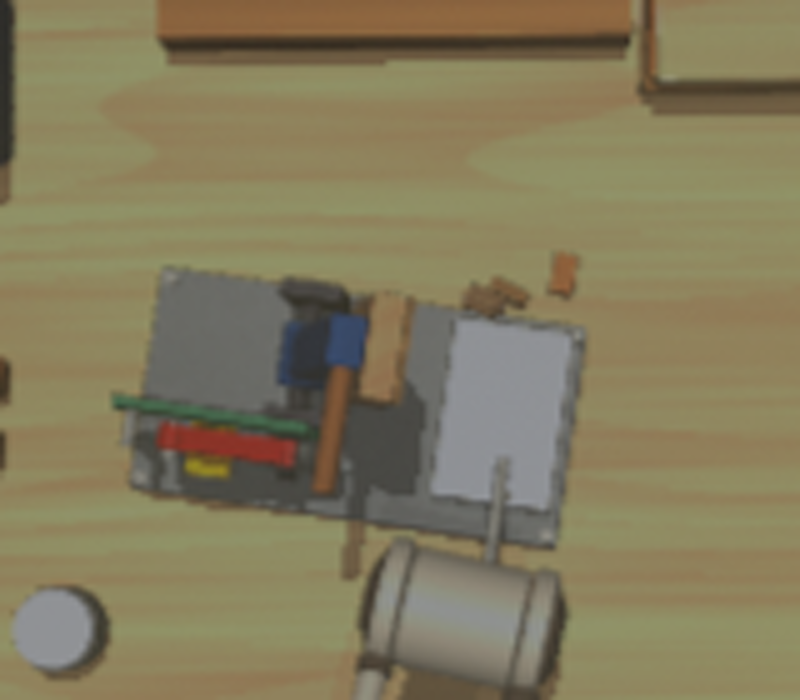

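```bash
python3 - <<'E'
from fit import *
from st import st
p,yaw=st(False)
a=np.radians(yaw+90); print('scr yaw',np.degrees(a))
tip=p+np.array([125*np.cos(a),125*np.sin(a),-0.8]);print('tip pred',tip)
uv=(np.array([502,459])+.5)/5-.5+[130,100]
print('pix',uv,proj(T,tip),'meas at z',rayz(T,uv,tip[2]))
c=cam('side');save('tip.png',c['pixels'][165:215,220:290],10)
print('side pred',proj(S,tip), (proj(S,tip)-[220,165]+.5)*10-.5)
E
```

```text
scr yaw -8.383074720768422
tip pred [537.16616139   7.79898768 134.04542101]
pix [230.  191.4] [[230.00384633 190.77384667]] meas at z [534.67479707   7.83239496 134.04542101]
side pred [[238.00655561 183.62901462]] [[184.5655561  190.79014623]]
```

View pics/tip.png

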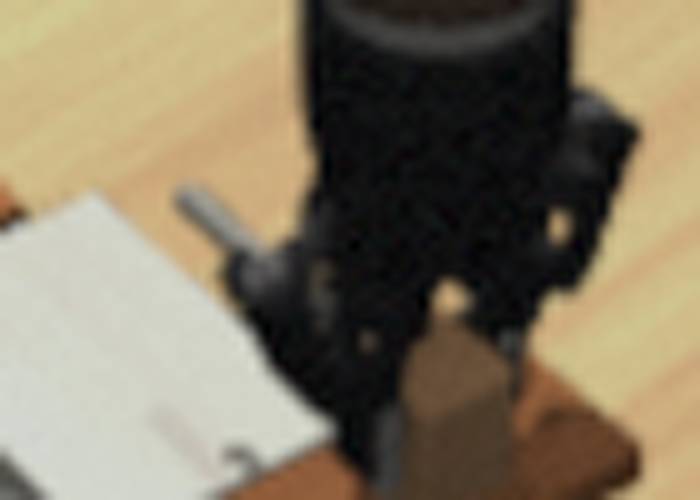

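```bash
python3 - <<'E'
from fit import *
X=np.load('press.npy')
s=np.load('side0.npz')['pixels'];save('pw.png',s[200:250,140:210],11)
t=np.load('top1.npz')['pixels'];save('pt.png',t[175:205,150:200],15)
print((proj(S,tf(X,[[-62,150,133],[-78,120,111]]))-[140,200]+.5)*11-.5)
E
```

```text
[[304.51328004 308.11760702]
 [451.73200741 351.37979148]]
```

View pics/pw.png

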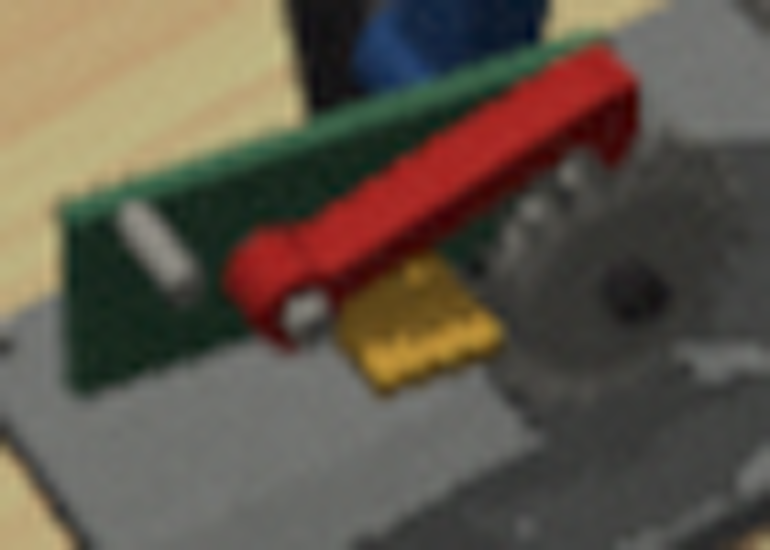

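View pics/pt.png

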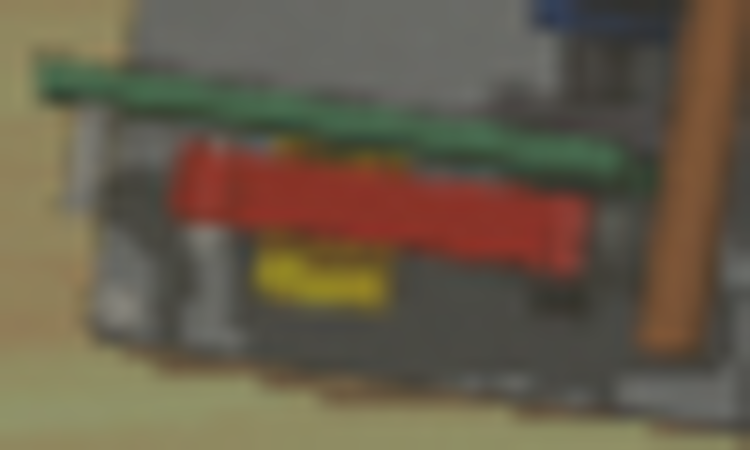

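```bash
python3 - <<'E'
from fit import *
X=np.load('press.npy')
def rs(p,x): return np.round(ray(S,unc(p,11,140,200)[0],X,x),1)
print('hub',rs([305,312],-62),rs([305,312],-66))
print('nose top front',rs([637,85],-62)); print('pawl top front near hub',rs([335,270],-62))
print('pawl front lower mid',rs([340,295],-62),rs([570,160],-62))
print('ledge lip L',rs([362,350],-78),'R',rs([503,328],-78)); print('ledge lower L',rs([385,395],-78))
print('wheel hub',rs([635,290],-70),rs([635,290],-60))
c,s=np.cos(X[2]),np.sin(X[2])
def rt(p,z):
    d=rayz(T,unc(p,15,150,175)[0],z)[:2]-X[:2]; return (c*d[0]+s*d[1]).round(1),(-s*d[0]+c*d[1]).round(1)
print('top lip L',rt([257,292],111),'R',rt([385,308],111)); print('pawl left end',rt([180,180],140),'right',rt([582,240],140))
print('pawl front at ',rt([320,232],135),'back',rt([320,165],135))
E
```

```text
hub [150.1 131.6] [151.5 135.9]
nose top front [ 50.4 152.8]
pawl top front near hub [140.2 140.6]
pawl front lower mid [140.2 131.5] [ 72.3 138.6]
ledge lip L [143.3 126.9] R [105.1 110. ]
ledge lower L [139.8 107.7]
wheel hub [62.9 90.6] [58.2 79.2]
top lip L (np.float64(-75.4), np.float64(135.9)) R (np.float64(-75.0), np.float64(101.3))
pawl left end (np.float64(-49.7), np.float64(155.3)) right (np.float64(-50.9), np.float64(47.9))
pawl front at  (np.float64(-58.1), np.float64(117.5)) back (np.float64(-40.5), np.float64(120.1))
```

Call:
carry_out:
  plan:
    - [[0, -6, 0, 1, 0], [0, -9, 5, 1, 0], [0, -9, 11, 1, 0], [0, -9, 17, 1, 0], [0, -9, 23, 1, 0], [0, -8, 23.6, 1, 0], [0, -4, 23.6, 1, 0], [0, -4, 23.6, 1, 0]]

```text
clock: 7.75
ee_pos: [375.9, 262.1, 143.9]
orientation: [-1.134, 1.316, -1.318]
ft_force: [0.1, -0.1, -2.1]
grip_width: 35.7
```

```bash
python3 - <<'E'
from fit import *
from st import st
p,yaw=st()
c=cam('side');save('d1.png',c['pixels'][160:280,120:280],5)
c=cam('top');save('d2.png',c['pixels'][160:240,130:230],7)
E
```

```text
t 7.75 p [375.9 262.1 143.9] jawx yaw -98.5 tooly [ 0.002  0.    -1.   ] F [ 0.1 -0.1 -2.1] T [-0.01  0.07 -0.02] w 35.7 j [ 0.34 -0.04  2.02 -0.    1.16  2.06]
```

View pics/d1.png

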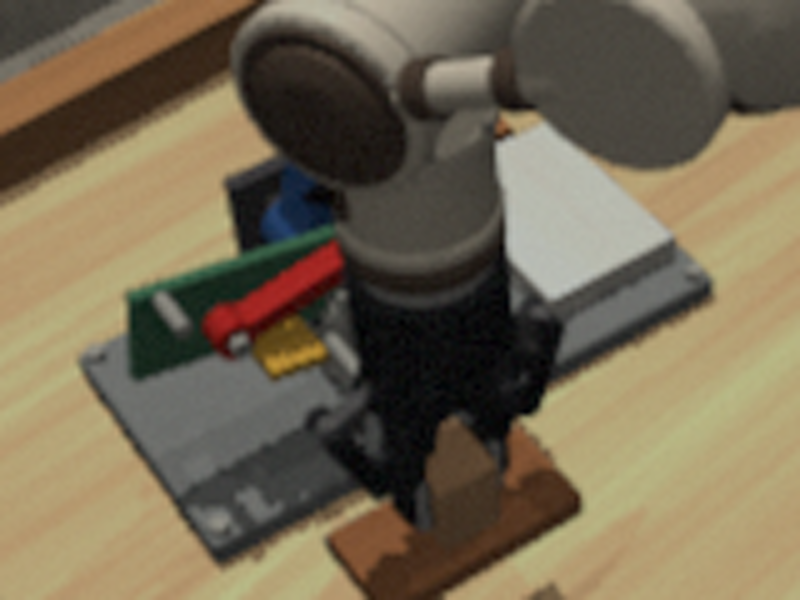

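View pics/d2.png

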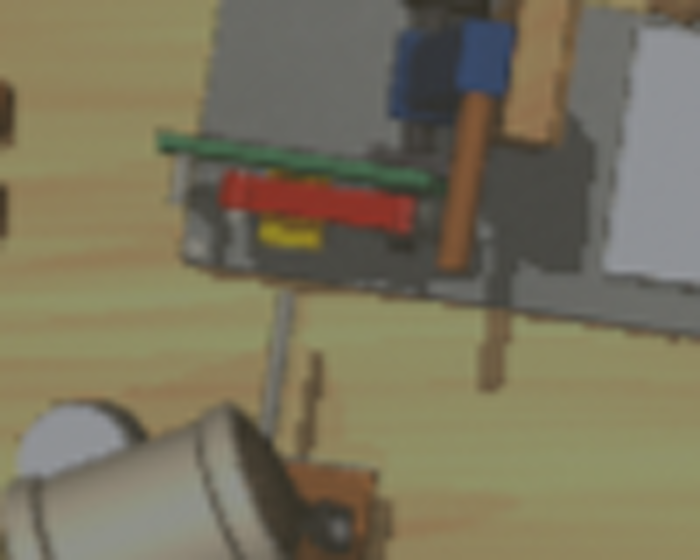

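Call:
carry_out:
  plan:
    - [[0, 1.5, 0, -1, 0], [0, 3, 0.1, -2, 0], [0, 3.5, 0.1, -2.2, 0], [0, 3.5, 0.1, -2.2, 0], [0, 3.5, 0.1, -2.2, 0]]

```text
clock: 8.48
ee_pos: [407.2, 263.2, 121.7]
orientation: [-1.136, 1.316, -1.316]
ft_force: [-0.1, 0.6, -3.0]
grip_width: 35.7
```

```bash
python3 - <<'E'
from fit import *
from st import st
p,yaw=st()
c=cam('side');save('d3.png',c['pixels'][190:260,140:220],9)
c=cam('top');save('d4.png',c['pixels'][170:220,145:205],12)
E
```

```text
t 8.47 p [407.2 263.2 121.7] jawx yaw -98.4 tooly [ 0.  0. -1.] F [-0.1  0.6 -3. ] T [-0.02  0.03 -0.01] w 35.7 j [0.32 0.07 1.96 0.   1.11 2.04]
```

View pics/d3.png

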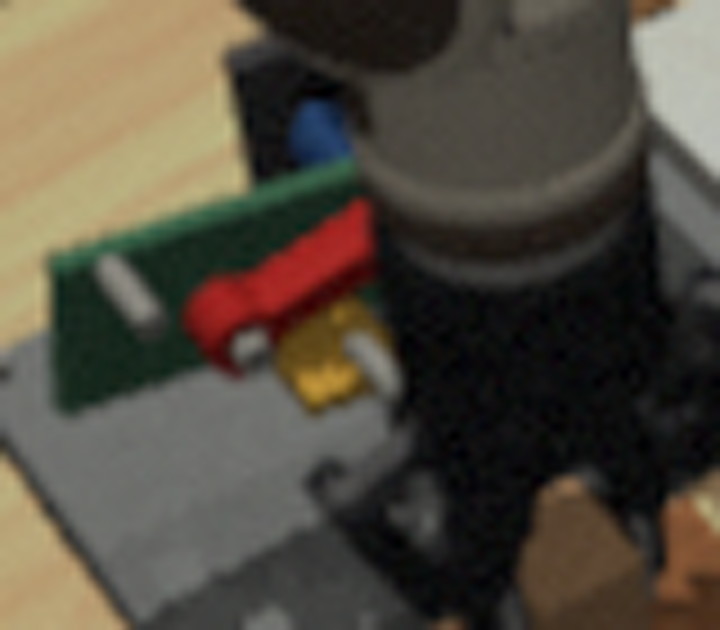

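View pics/d4.png

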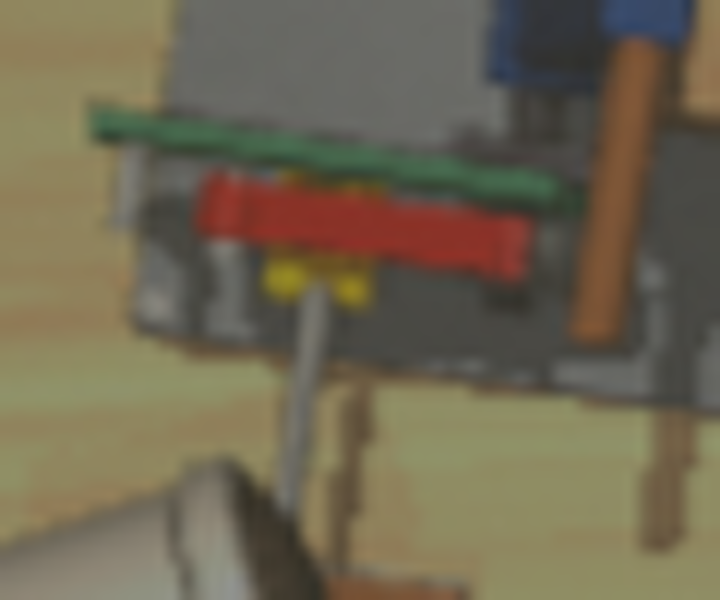

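Call:
carry_out:
  plan:
    - [[0, 0, 0, -0.1, 0], [0, 0, 0, -0.2, 0], [0, 0, 0, -0.3, 0], [0, 0, 0, -0.3, 0]]

```text
clock: 9.07
ee_pos: [407.5, 263.2, 118.2]
orientation: [-1.137, 1.316, -1.316]
ft_force: [0.1, -0.3, -2.7]
grip_width: 35.2
```

Call:
carry_out:
  plan:
    - [[0, 0, 0, -0.1, 0], [0, 0, 0, -0.2, 0], [0, 0, 0, -0.2, 0]]

```text
clock: 9.45
ee_pos: [407.5, 263.2, 116.2]
orientation: [-1.137, 1.316, -1.316]
ft_force: [0.1, 0.2, -2.9]
grip_width: 35.3
```

Call:
carry_out:
  plan:
    - [[0, 0, 0, -0.1, 0], [0, 0, 0, -0.1, 0]]

```text
clock: 9.7
ee_pos: [407.5, 263.2, 115.2]
orientation: [-1.137, 1.316, -1.316]
ft_force: [0.0, 0.2, -2.4]
grip_width: 35.6
```

Call:
carry_out:
  plan:
    - [[0, 0, 0, -0.1, 0], [0, 0, 0, -0.1, 0]]

```text
clock: 9.95
ee_pos: [407.7, 263.3, 114.5]
orientation: [-1.136, 1.316, -1.316]
ft_force: [-0.3, -1.0, -1.1]
grip_width: 35.2
```

Call:
carry_out:
  plan:
    - [[0, 0, 0, -0.1, 0], [0, 0, 0, -0.1, 0]]

```text
clock: 10.2
ee_pos: [407.8, 263.3, 113.8]
orientation: [-1.136, 1.316, -1.316]
ft_force: [-3.1, -0.6, 2.7]
grip_width: 35.4
```

Call:
carry_out:
  plan:
    - [[0, 0, 0, 0.3, 0], [0, 0, 0, 0.45, 0], [0, 0.3, 0, 0.45, 0], [0, 0.6, -0.1, 0.45, 0], [0, 0.9, -0.1, 0.45, 0], [0, 0.9, -0.1, 0.45, 0]]

```text
clock: 10.95
ee_pos: [416.8, 262.2, 117.8]
orientation: [-1.136, 1.316, -1.316]
ft_force: [0.3, 0.4, -3.1]
grip_width: 35.1
```

Call:
carry_out:
  plan:
    - [[0, 0.3, 0, 0, 0], [0, 0.6, -0.1, 0, 0], [0, 0.6, -0.1, 0, 0]]

```text
clock: 11.32
ee_pos: [422.9, 261.2, 117.9]
orientation: [-1.136, 1.316, -1.316]
ft_force: [0.5, 0.6, -2.0]
grip_width: 35.1
```

Call:
carry_out:
  plan:
    - [[0, 0.3, 0, 0, 0], [0, 0.6, -0.1, 0, 0], [0, 0.9, -0.1, 0, 0], [0, 0.9, -0.1, 0, 0]]

```text
clock: 11.82
ee_pos: [431.9, 260.2, 117.8]
orientation: [-1.136, 1.316, -1.316]
ft_force: [-0.3, 0.4, -3.3]
grip_width: 35.4
```

```bash
python3 - <<'E'
from fit import *
from st import st
p,yaw=st()
c=cam('side');save('e3.png',c['pixels'][190:260,140:220],9)
c=cam('top');save('e4.png',c['pixels'][170:220,145:205],12)
E
```

```text
t 11.82 p [431.9 260.2 117.8] jawx yaw -98.4 tooly [ 0.  0. -1.] F [-0.3  0.4 -3.3] T [ 0.    0.02 -0.03] w 35.4 j [ 0.3   0.12  1.91 -0.    1.11  2.02]
```

View pics/e3.png

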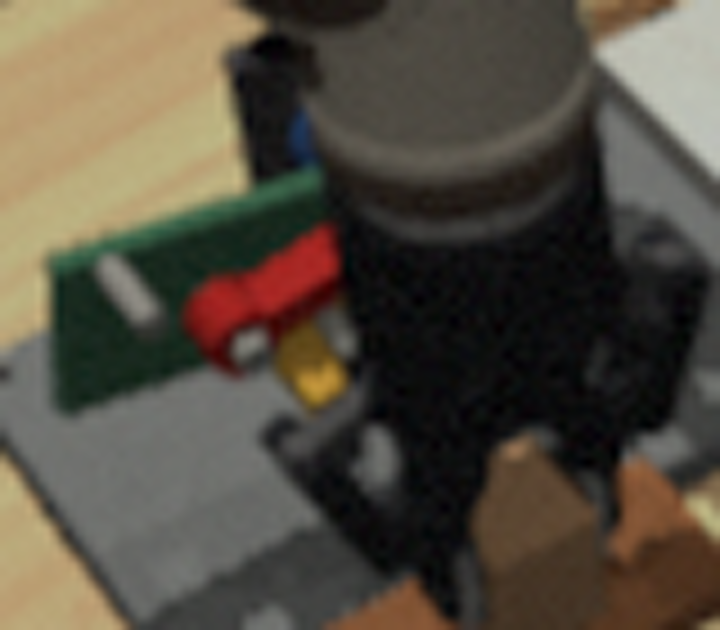

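View pics/e4.png

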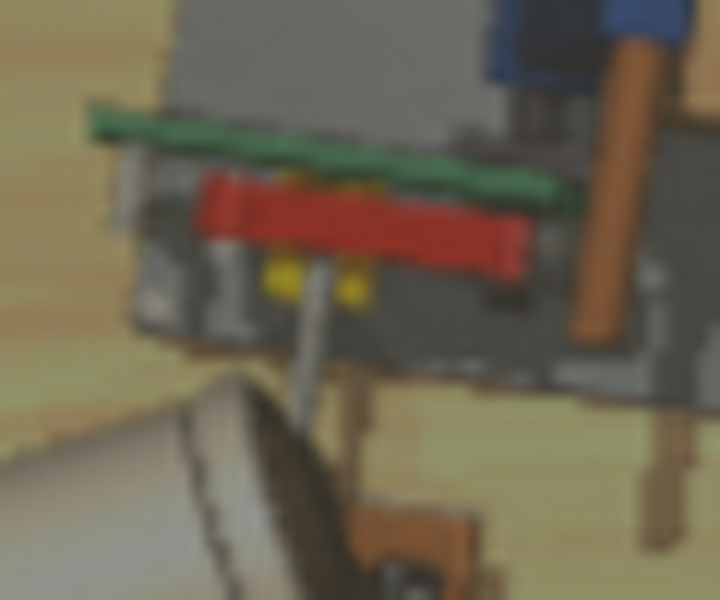

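Call:
carry_out:
  plan:
    - [[0, 0, -0.1, 0.4, 0], [0, 0, -0.3, 0.8, 0], [0, 0, -0.3, 1.3, 0], [0, -0.1, -0.4, 1.8, 0], [0, 0, -0.3, 2.4, 0], [0, 0, -0.3, 2.9, 0], [0, 0, -0.3, 2.9, 0]]

```text
clock: 12.8
ee_pos: [432.1, 257.2, 147.5]
orientation: [-1.135, 1.315, -1.317]
ft_force: [-0.5, -1.9, -3.6]
grip_width: 35.3
```

```bash
python3 - <<'E'
from fit import *
from st import st
p,yaw=st()
c=cam('side');save('f3.png',c['pixels'][180:260,140:230],8)
c=cam('top');save('f4.png',c['pixels'][170:220,145:205],12)
E
```

```text
t 12.8 p [432.1 257.2 147.5] jawx yaw -98.4 tooly [ 0.001  0.    -1.   ] F [-0.5 -1.9 -3.6] T [-0.25  0.11 -0.2 ] w 35.3 j [ 0.3   0.07  1.9  -0.    1.17  2.01]
```

View pics/f3.png

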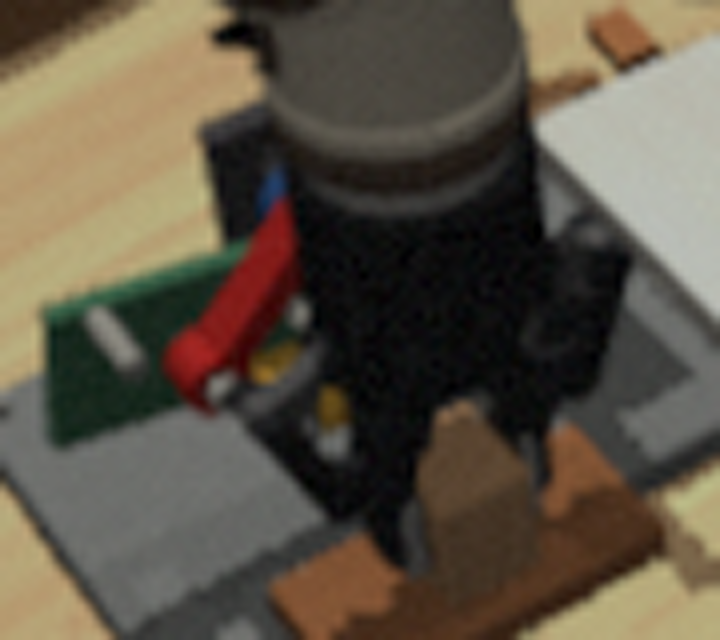

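View pics/f4.png

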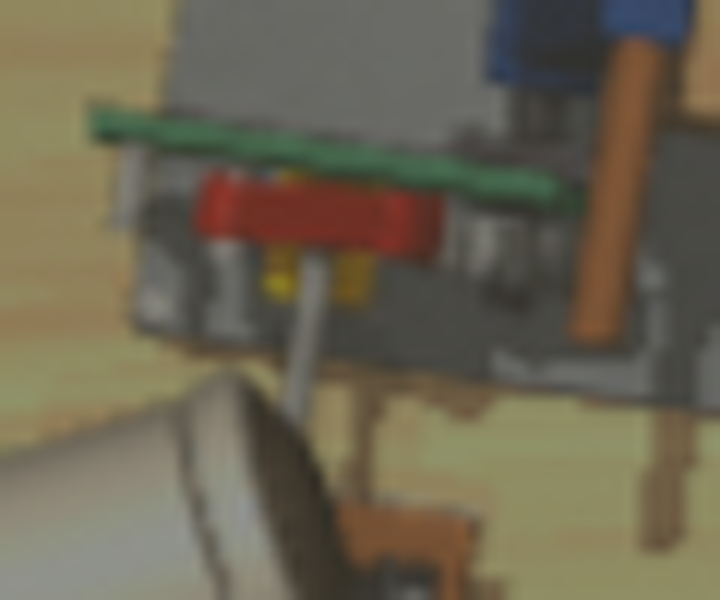

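Call:
carry_out:
  plan:
    - [[0, 0, 0.2, 0.5, 0], [0, 0.1, 0.5, 1.0, 0], [0, 0.1, 0.8, 1.4, 0], [0, 0.2, 1.1, 1.8, 0], [0, 0.2, 1.5, 2.1, 0], [0, 0.3, 1.9, 2.3, 0], [0, 0.4, 2.4, 2.5, 0], [0, 0.4, 2.8, 2.6, 0]]

```text
clock: 13.9
ee_pos: [435.8, 285.7, 173.0]
orientation: [-1.136, 1.316, -1.316]
ft_force: [-0.4, 0.8, -3.3]
grip_width: 35.2
```

Call:
carry_out:
  plan:
    - [[0, 0.1, 0.4, 0, 0], [0, 0.1, 0.7, 0, 0], [0, 0.1, 0.7, 0, 0]]

```text
clock: 14.28
ee_pos: [436.5, 292.4, 172.7]
orientation: [-1.137, 1.316, -1.316]
ft_force: [-0.2, -0.6, -3.1]
grip_width: 35.3
```

```bash
python3 - <<'E'
from fit import *
from st import st
p,yaw=st()
c=cam('side');save('g3.png',c['pixels'][180:260,140:230],8)
c=cam('top');save('g4.png',c['pixels'][170:220,145:205],12)
E
```

```text
t 14.28 p [436.5 292.4 172.7] jawx yaw -98.4 tooly [-0. -0. -1.] F [-0.2 -0.6 -3.1] T [ 0.01 -0.02  0.03] w 35.3 j [ 0.36  0.1   1.81 -0.    1.23  2.08]
```

View pics/g3.png

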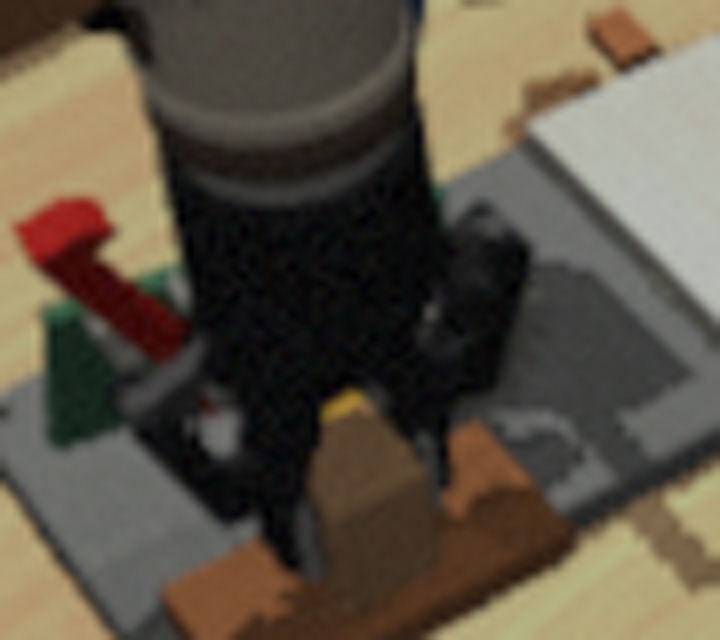

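View pics/g4.png

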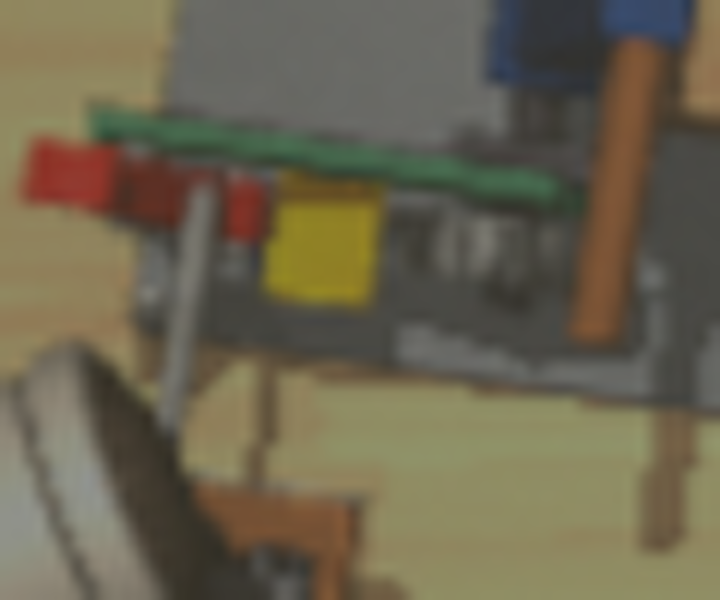

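Call:
carry_out:
  plan:
    - [[0, -3, 0.4, 0, 0], [0, -7, 1, 0, 0], [0, -9, 0, 0, 0], [0, -9, -6, 0, 0], [0, -9, -12, 0, 0], [0, -9, -18, 0, 0], [0, -9, -24, 0, 0], [0, -9, -30, 0, 0]]

```text
clock: 15.38
ee_pos: [346.4, -9.7, 173.2]
orientation: [-1.135, 1.314, -1.317]
ft_force: [1.5, 0.5, -2.6]
grip_width: 35.5
```

```bash
python3 - <<'E'
from fit import *
from st import st
p,yaw=st()
c=cam('side');save('h3.png',c['pixels'][150:270,110:290],4)
E
```

```text
t 15.38 p [346.4  -9.7 173.2] jawx yaw -98.4 tooly [ 0.002 -0.001 -1.   ] F [ 1.5  0.5 -2.6] T [-0.04 -0.03 -0.05] w 35.5 j [-0.38 -0.43  2.28  0.    1.29  1.34]
```

View pics/h3.png

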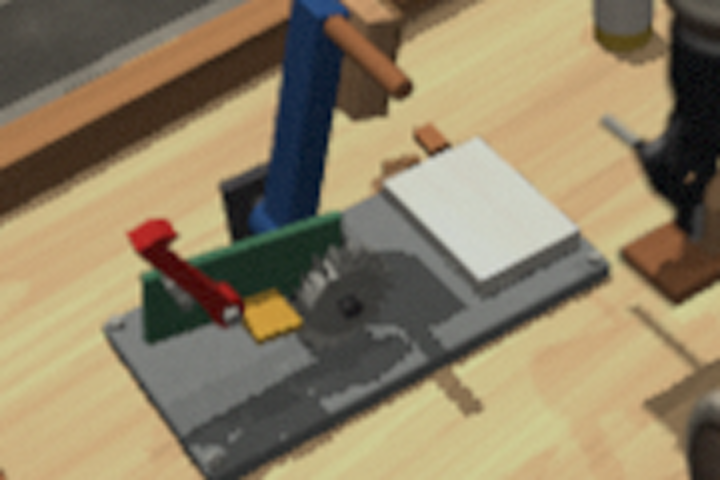

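Call:
carry_out:
  plan:
    - [[0, 0, -6, 0, 0], [0, 2, -12, -2, 0], [0, 4, -18, -5, 0], [0, 5.4, -20.5, -9, 0], [0, 5.4, -20.5, -11.5, 0], [0, 5.4, -20.5, -12.6, 0], [0, 5.4, -20.5, -12.9, 0], [0, 5.4, -20.5, -12.9, 0]]

```text
clock: 16.42
ee_pos: [401.2, -212.9, 44.9]
orientation: [-1.137, 1.314, -1.317]
ft_force: [0.8, 0.4, -3.5]
grip_width: 35.5
```

Call:
carry_out:
  plan:
    - [[0, 0, 0, -0.1, 0], [0, 0, 0, -0.2, 0], [0, 0, 0, -0.2, 0]]

```text
clock: 16.8
ee_pos: [401.1, -213.1, 42.8]
orientation: [-1.136, 1.315, -1.317]
ft_force: [-1.5, 2.0, 6.0]
grip_width: 34.9
```

Call:
carry_out:
  plan:
    - [[1, 0, 0, 0, 0], [1, 0, 0, 0, 0], [1, 0, 0, 0, 0], [1, 0, 0, 0, 0], [1, 0, 0, 3, 0], [1, 0, 0, 9, 0], [1, 0, 0, 15, 0], [1, 0, 0, 21, 0]]

```text
clock: 17.8
ee_pos: [400.3, -212.5, 253.7]
orientation: [-1.136, 1.316, -1.316]
ft_force: [0.6, -1.0, -0.4]
grip_width: 85.3
```

```bash
python3 - <<'E'
from fit import *
from st import st
p,yaw=st()
c=cam('side');save('i3.png',c['pixels'][100:290,110:330],3.5)
c=cam('top');save('i4.png',c['pixels'][130:270,140:340],4)
S.update({k:c[k] for k in []})
E
```

```text
t 17.8 p [ 400.3 -212.5  253.7] jawx yaw -98.4 tooly [ 0. -0. -1.] F [ 0.6 -1.  -0.4] T [ 0.01 -0.01  0.03] w 85.3 j [-0.76 -0.17  1.92  0.    1.4   0.96]
```

View pics/i3.png

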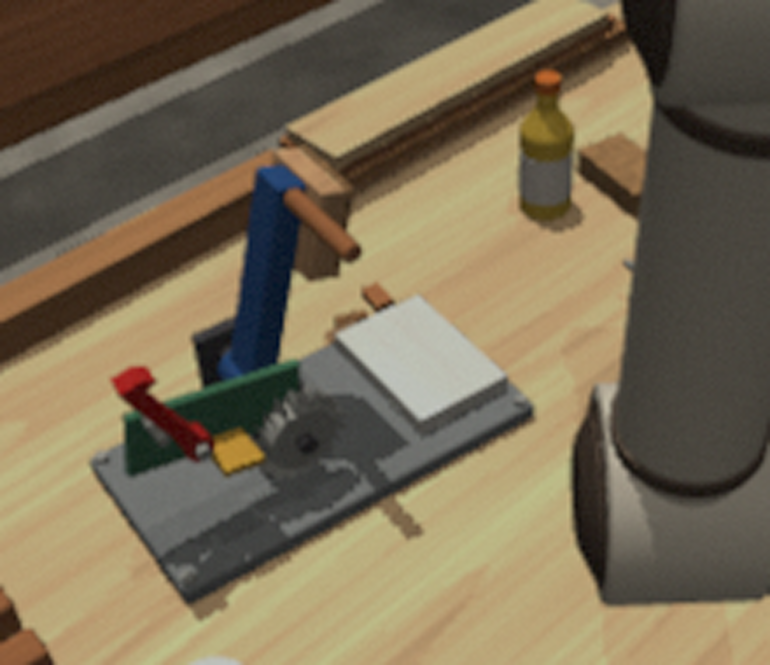

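View pics/i4.png

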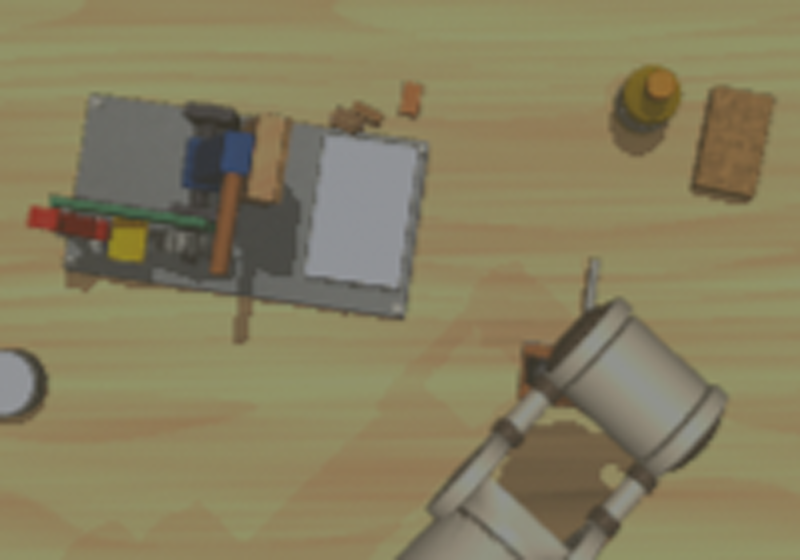

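```bash
python3 - <<'E'
from fit import *
X=np.load('press.npy')
s=np.load('side0.npz')['pixels'];save('hs.png',s[145:190,180:220],14)
t=np.load('top1.npz')['pixels'];save('ht.png',t[165:205,175:215],14)
for x in(-83,-45,10):
  for tt in (1.25,1.3,1.35):
    P=tf(X,[x,60-195*np.cos(tt),85+195*np.sin(tt)])
    print(x,tt,P.round(1),((proj(S,P)-[180,145]+.5)*14-.5).round(0),((proj(T,P)-[175,165]+.5)*14-.5).round(0))
E
```

```text
-83 1.25 [[500.3 128.4 270.1]] [[481. 382.]] [[301. 482.]]
-83 1.3 [[501.7 137.6 272.9]] [[439. 388.]] [[265. 476.]]
-83 1.35 [[503.  146.9 275.3]] [[396. 398.]] [[228. 471.]]
-45 1.25 [[537.9 122.8 270.1]] [[376. 287.]] [[322. 339.]]
-45 1.3 [[539.3 132.  272.9]] [[334. 293.]] [[286. 333.]]
-45 1.35 [[540.6 141.4 275.3]] [[291. 301.]] [[249. 328.]]
10 1.25 [[592.3 114.8 270.1]] [[231. 156.]] [[352. 132.]]
10 1.3 [[593.7 124.  272.9]] [[189. 161.]] [[316. 126.]]
10 1.35 [[595.  133.4 275.3]] [[147. 168.]] [[279. 120.]]
```

View pics/hs.png

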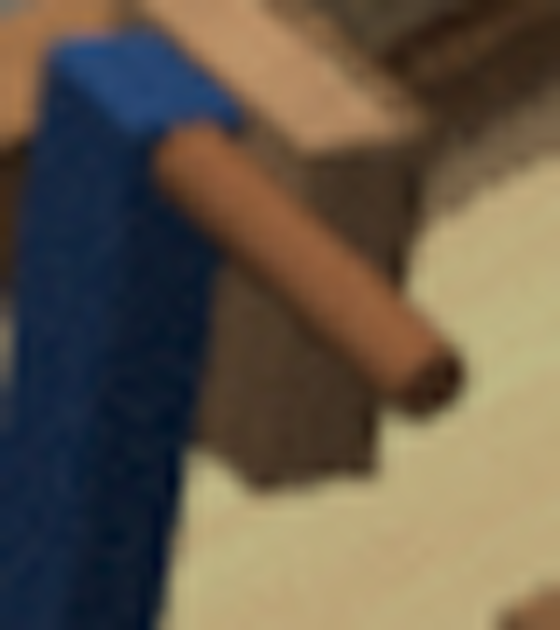

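View pics/ht.png

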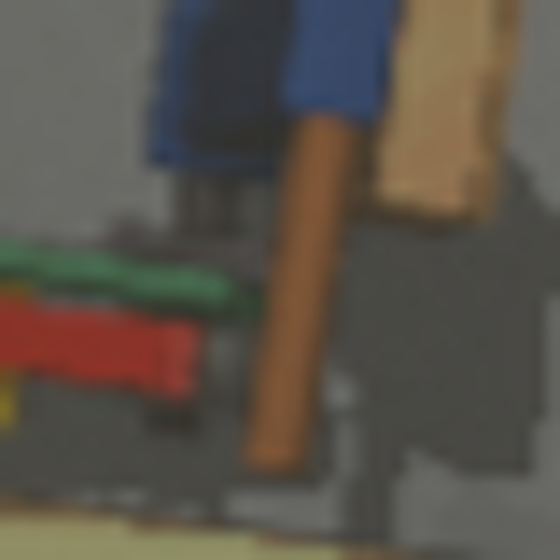

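Call:
carry_out:
  plan:
    - [[1, 1, 3, 5, 0], [1, 3, 9, 8, 0], [1, 5, 15, 9, 0], [1, 7, 20.5, 9, 0], [1, 9, 26, 9, 0], [1, 11, 31, 9, 0], [1, 12.9, 34.5, 9, 0], [1, 12.9, 34.5, 9, 0]]

```text
clock: 18.9
ee_pos: [529.8, 134.4, 340.5]
orientation: [-1.14, 1.315, -1.313]
ft_force: [-0.7, -0.5, 0.4]
grip_width: 84.8
```

```bash
python3 - <<'E'
from fit import *
from st import st
p,yaw=st()
c=cam('side');save('k3.png',c['pixels'][90:230,140:300],5)
c=cam('top');save('k4.png',c['pixels'][130:270,140:340],4)
E
```

```text
t 18.9 p [529.8 134.4 340.5] jawx yaw -98.2 tooly [-0.002  0.    -1.   ] F [-0.7 -0.5  0.4] T [-0.01  0.05  0.01] w 84.8 j [0.03 0.04 1.54 0.   1.56 1.74]
```

View pics/k3.png

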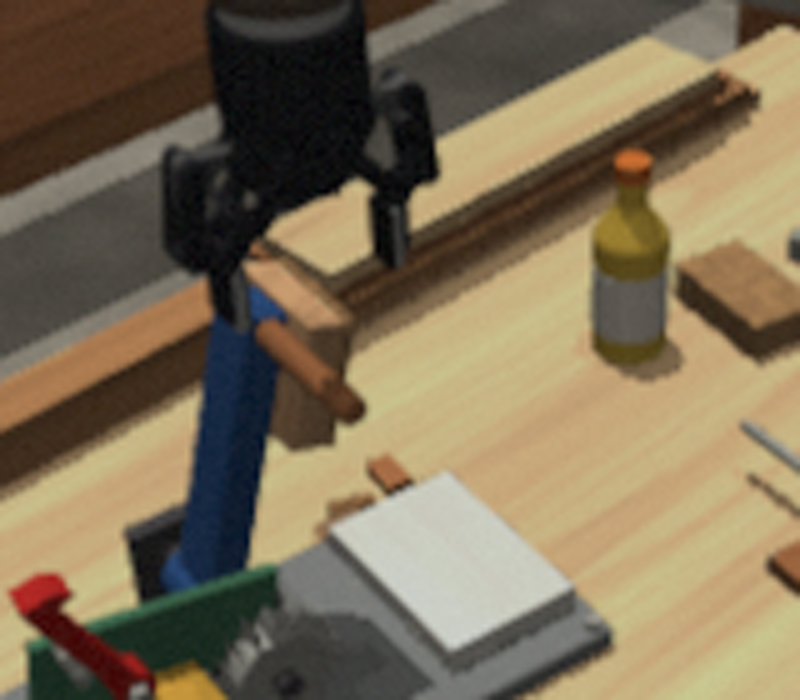

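View pics/k4.png

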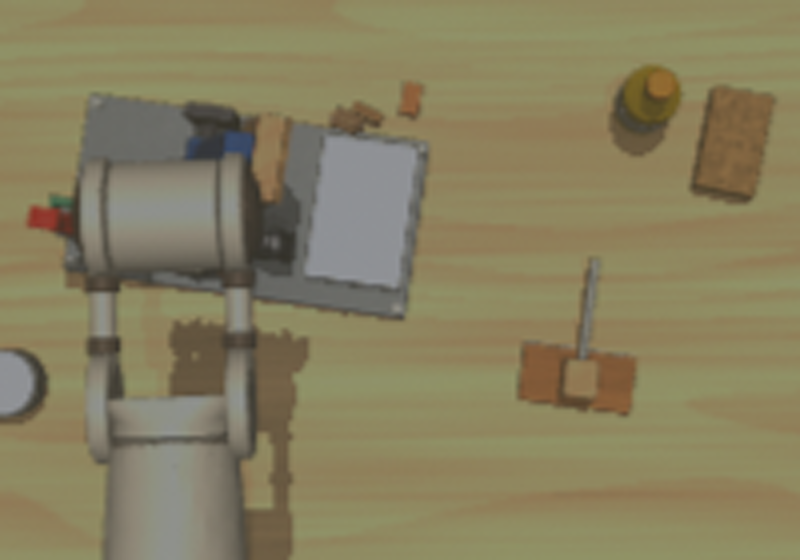

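Call:
carry_out:
  plan:
    - [[1, 0, 0, -2, 0], [1, 0, 0, -4, 0], [1, 0, 0, -5.5, 0], [1, 0, 0, -7, 0], [1, 0, 0, -7, 0]]

```text
clock: 19.62
ee_pos: [528.9, 131.9, 270.5]
orientation: [-1.138, 1.318, -1.316]
ft_force: [-0.5, -0.9, -0.3]
grip_width: 85.4
```

```bash
python3 - <<'E'
from fit import *
from st import st
p,yaw=st()
c=cam('side');save('l3.png',c['pixels'][110:190,160:260],8)
E
```

```text
t 19.62 p [528.9 131.9 270.5] jawx yaw -98.4 tooly [-0.002 -0.    -1.   ] F [-0.5 -0.9 -0.3] T [-0.04  0.02  0.05] w 85.4 j [ 0.02  0.07  1.65 -0.    1.42  1.74]
```

View pics/l3.png

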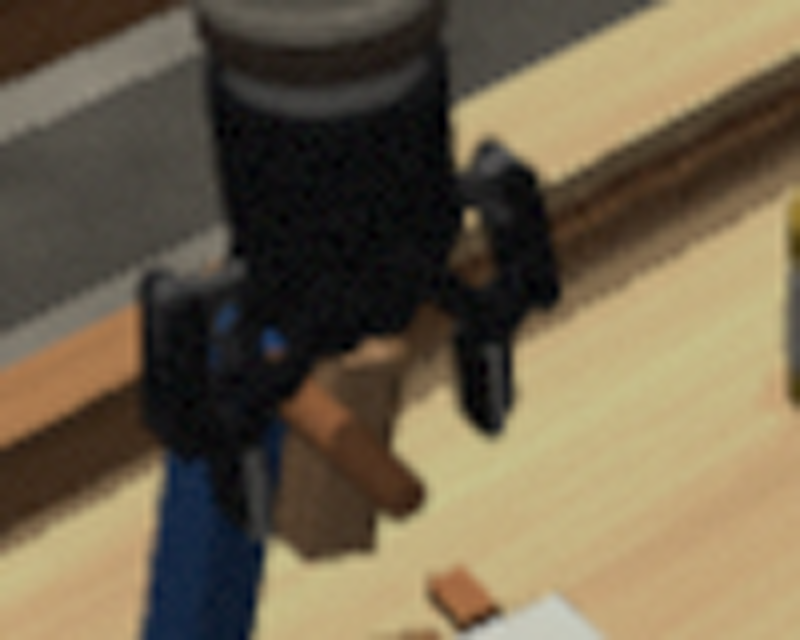

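Call:
carry_out:
  plan:
    - [[0, 0, 0, 0, 0], [0, 0, 0, 0, 0], [0, 0, 0, 0, 0], [0, 0, 0, 0, 0], [0, 0, 0, 0, 0]]
  squeeze: 30

```text
clock: 20.3
ee_pos: [529.7, 132.2, 272.1]
orientation: [-1.136, 1.316, -1.316]
ft_force: [-0.6, 0.1, 0.9]
grip_width: 17.0
```

```bash
python3 st.py
```

```text
t 20.3 p [529.7 132.2 272.1] jawx yaw -98.4 tooly [ 0. -0. -1.] F [-0.6  0.1  0.9] T [-0.05  0.07 -0.05] w 17.0 j [ 0.02  0.07  1.65 -0.    1.43  1.74]
```

```bash
cat > arc.py <<'E'
import numpy as np,sys
def rel(t0,ts):
    for t in ts:
        dy=-195*(np.cos(t)-np.cos(t0));dz=195*(np.sin(t)-np.sin(t0))
        print(round(t,3),np.round([.146*dy/10,.9893*dy/10,dz/10],2))
E
python3 - <<'E'
from arc import *
t=1.293
for k in range(4):
    ts=t-np.arange(1,9)*.0404; rel(t,ts); t=ts[-1]; print()
E
```

```text
1.253 [-0.11 -0.74 -0.23]
1.212 [-0.22 -1.48 -0.49]
1.172 [-0.33 -2.2  -0.78]
1.131 [-0.43 -2.92 -1.1 ]
1.091 [-0.53 -3.61 -1.45]
1.051 [-0.63 -4.3  -1.83]
1.01 [-0.73 -4.97 -2.24]
0.97 [-0.83 -5.62 -2.67]

0.929 [-0.09 -0.63 -0.46]
0.889 [-0.18 -1.25 -0.94]
0.849 [-0.27 -1.84 -1.45]
0.808 [-0.36 -2.42 -1.98]
0.768 [-0.44 -2.97 -2.54]
0.727 [-0.52 -3.5  -3.12]
0.687 [-0.59 -4.01 -3.72]
0.647 [-0.66 -4.49 -4.33]

0.606 [-0.07 -0.46 -0.64]
0.566 [-0.13 -0.89 -1.29]
0.525 [-0.19 -1.29 -1.97]
0.485 [-0.25 -1.67 -2.66]
0.445 [-0.3  -2.02 -3.36]
0.404 [-0.35 -2.34 -4.08]
0.364 [-0.39 -2.63 -4.81]
0.323 [-0.43 -2.89 -5.55]

0.283 [-0.03 -0.23 -0.75]
0.243 [-0.06 -0.44 -1.51]
0.202 [-0.09 -0.61 -2.28]
0.162 [-0.11 -0.75 -3.06]
0.121 [-0.13 -0.86 -3.84]
0.081 [-0.14 -0.94 -4.62]
0.041 [-0.15 -0.98 -5.41]
0.0 [-0.15 -1.   -6.19]
```

Call:
carry_out:
  plan:
    - [[0, -0.1, -0.7, -0.2, 0], [0, -0.2, -1.5, -0.5, 0], [0, -0.3, -2.2, -0.8, 0], [0, -0.4, -2.9, -1.1, 0]]

```text
clock: 20.8
ee_pos: [525.2, 102.6, 260.4]
orientation: [-1.137, 1.317, -1.316]
ft_force: [-2.2, 2.0, 1.5]
grip_width: 17.0
```

```bash
python3 - <<'E'
from fit import *
from st import st
p,yaw=st()
c=cam('side');save('m3.png',c['pixels'][110:220,160:290],6)
E
```

```text
t 20.8 p [525.2 102.6 260.4] jawx yaw -98.4 tooly [-0.001  0.    -1.   ] F [-2.2  2.   1.5] T [ 0.68  0.35 -0.02] w 17.0 j [-0.03  0.05  1.69  0.    1.4   1.68]
```

View pics/m3.png

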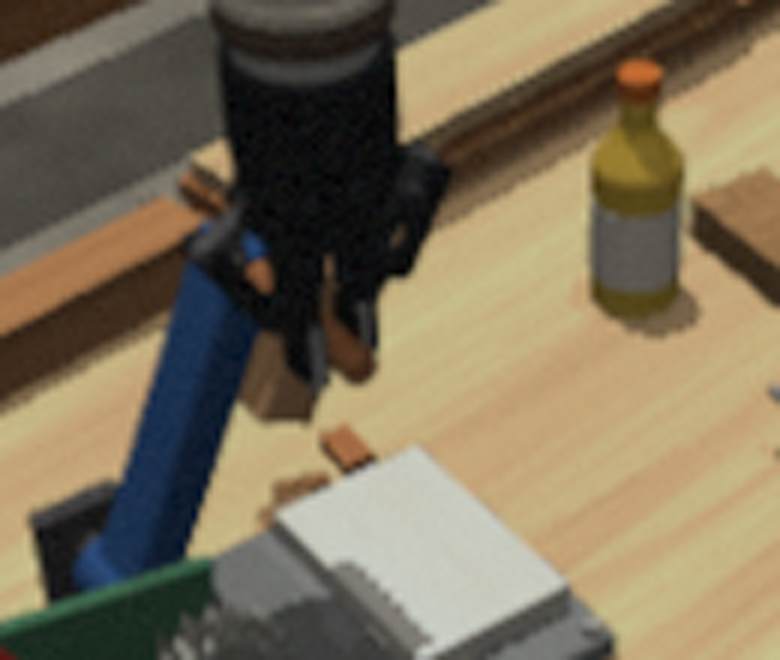

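Call:
carry_out:
  plan:
    - [[0, -0.1, -0.7, -0.35, 0], [0, -0.2, -1.4, -0.75, 0], [0, -0.3, -2.05, -1.15, 0], [0, -0.4, -2.7, -1.55, 0], [0, -0.5, -3.35, -2.05, 0], [0, -0.6, -3.95, -2.5, 0], [0, -0.7, -4.55, -3.0, 0], [0, -0.75, -5.1, -3.55, 0]]

```text
clock: 21.85
ee_pos: [517.7, 51.7, 224.9]
orientation: [-1.137, 1.316, -1.316]
ft_force: [-4.5, -0.3, 1.0]
grip_width: 17.2
```

```bash
python3 - <<'E'
from st import *
p,_=st()
X=np.load('press.npy');d=p[:2]-X[:2];py=-np.sin(X[2])*d[0]+np.cos(X[2])*d[1]
print(60-py,p[2]-85,np.hypot(60-py,p[2]-85),np.arctan2(p[2]-85,60-py))
E
```

```text
t 21.85 p [517.7  51.7 224.9] jawx yaw -98.4 tooly [-0.001 -0.    -1.   ] F [-4.5 -0.3  1. ] T [ 0.39  0.63 -0.09] w 17.2 j [-0.13  0.04  1.78 -0.    1.33  1.58]
134.8198713738831 139.894070111892 194.2852247849572 0.8038669086321083
```

Call:
carry_out:
  plan:
    - [[0, -0.1, -0.55, -0.55, 0], [0, -0.15, -1.1, -1.15, 0], [0, -0.25, -1.6, -1.75, 0], [0, -0.3, -2.05, -2.35, 0], [0, -0.35, -2.55, -3.0, 0], [0, -0.45, -2.95, -3.65, 0], [0, -0.5, -3.35, -4.3, 0], [0, -0.55, -3.75, -5.0, 0]]

```text
clock: 22.85
ee_pos: [512.5, 14.6, 174.8]
orientation: [-1.136, 1.316, -1.316]
ft_force: [-2.6, 0.0, 0.0]
grip_width: 17.1
```

```bash
python3 - <<'E'
from st import *
p,_=st()
X=np.load('press.npy');d=p[:2]-X[:2];py=-np.sin(X[2])*d[0]+np.cos(X[2])*d[1]
print(60-py,p[2]-85,np.hypot(60-py,p[2]-85),np.arctan2(p[2]-85,60-py))
c=cam('side');save('n3.png',c['pixels'][110:240,150:300],5)
E
```

```text
t 22.85 p [512.5  14.6 174.8] jawx yaw -98.4 tooly [-0.  0. -1.] F [-2.6  0.   0. ] T [ 0.29  0.5  -0.01] w 17.1 j [-0.21  0.07  1.85  0.    1.23  1.51]
172.25941994146964 89.79649748860481 194.25941089119107 0.48053137420891706
```

View pics/n3.png

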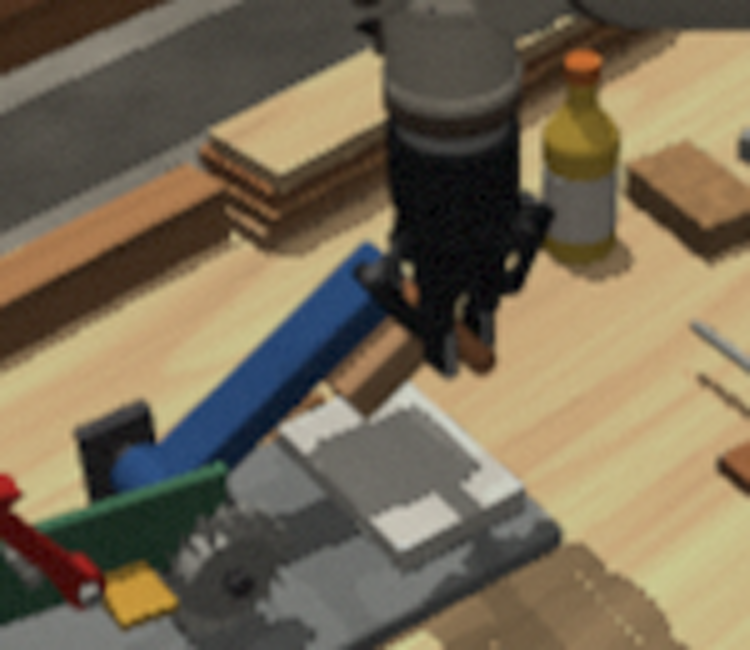

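Call:
carry_out:
  plan:
    - [[0, -0.05, -0.35, -0.7, 0], [0, -0.1, -0.65, -1.4, 0], [0, -0.15, -0.95, -2.15, 0], [0, -0.2, -1.2, -2.9, 0], [0, -0.2, -1.45, -3.65, 0], [0, -0.25, -1.65, -4.4, 0], [0, -0.25, -1.85, -5.15, 0], [0, -0.3, -1.95, -5.95, 0]]

```text
clock: 23.9
ee_pos: [509.8, -5.2, 115.4]
orientation: [-1.137, 1.315, -1.317]
ft_force: [-1.9, 0.9, 0.3]
grip_width: 16.9
```

```bash
cat > q.py <<'E'
from st import *
p,_=st()
X=np.load('press.npy');d=p[:2]-X[:2];py=-np.sin(X[2])*d[0]+np.cos(X[2])*d[1]
print(60-py,p[2]-85,np.hypot(60-py,p[2]-85),np.arctan2(p[2]-85,60-py))
E
python3 q.py
```

```text
t 23.9 p [509.8  -5.2 115.4] jawx yaw -98.4 tooly [ 0.001 -0.001 -1.   ] F [-1.9  0.9  0.3] T [ 0.28  0.24 -0.11] w 16.9 j [-0.25  0.14  1.9  -0.    1.1   1.47]
192.2194395695646 30.391279061451613 194.6071498980151 0.15680917388443422
```

Call:
carry_out:
  plan:
    - [[0, 0, -0.1, -0.5, 0], [0, 0, -0.1, -1.0, 0], [0, 0, -0.2, -1.5, 0], [0, 0, -0.2, -1.9, 0], [0, 0, -0.2, -2.2, 0], [0, 0, -0.25, -2.5, 0], [0, 0, -0.25, -2.7, 0], [0, 0, -0.25, -2.7, 0]]

```text
clock: 24.9
ee_pos: [509.4, -7.7, 88.3]
orientation: [-1.137, 1.316, -1.316]
ft_force: [-2.0, -4.2, -3.2]
grip_width: 16.9
```

Call:
carry_out:
  plan:
    - [[0, 0, 0, -0.1, 0], [0, 0, 0, -0.2, 0], [0, 0, 0, -0.3, 0], [0, 0, 0, -0.3, 0]]

```text
clock: 25.4
ee_pos: [509.4, -7.8, 85.5]
orientation: [-1.138, 1.316, -1.317]
ft_force: [-2.2, -5.0, -1.1]
grip_width: 16.6
```

Call:
carry_out:
  plan:
    - [[0, 0, 0, -0.1, 0], [0, 0, 0, -0.2, 0], [0, 0, 0, -0.2, 0]]

```text
clock: 25.78
ee_pos: [509.4, -7.8, 83.6]
orientation: [-1.138, 1.316, -1.317]
ft_force: [-3.8, -4.6, -0.4]
grip_width: 16.5
```

```bash
python3 q.py; python3 - <<'E'
from st import *
c=cam('side');save('o3.png',c['pixels'][130:250,160:310],5)
E
```

```text
t 25.77 p [509.4  -7.8  83.6] jawx yaw -98.4 tooly [-0.    -0.001 -1.   ] F [-3.8 -4.6 -0.4] T [-0.39  0.49 -0.08] w 16.5 j [-0.25  0.19  1.91 -0.    1.04  1.47]
194.87394115240255 -1.44437112286397 194.8792937903117 -0.00741168709523394
```

View pics/o3.png

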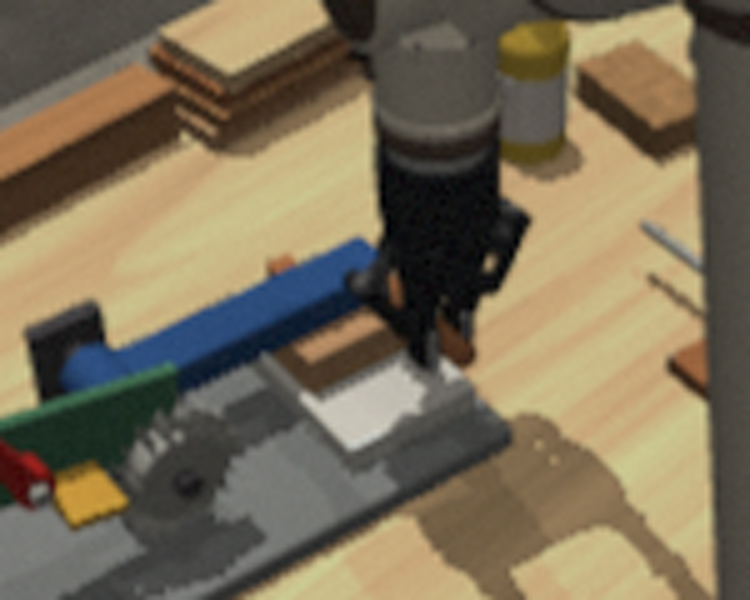

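Call:
carry_out:
  plan:
    - [[0, 0, 0, -0.1, 0], [0, 0, 0, -0.2, 0], [0, 0, 0, -0.2, 0]]

```text
clock: 26.2
ee_pos: [509.4, -7.8, 81.5]
orientation: [-1.138, 1.316, -1.317]
ft_force: [-3.5, -4.0, -0.8]
grip_width: 16.9
```

Call:
carry_out:
  plan:
    - [[0, 0, 0, -0.1, 0], [0, 0, 0, -0.2, 0], [0, 0, 0, -0.2, 0]]

```text
clock: 26.58
ee_pos: [509.4, -7.8, 81.2]
orientation: [-1.139, 1.316, -1.316]
ft_force: [-10.4, -4.4, 13.0]
grip_width: 17.1
```

Call:
carry_out:
  plan:
    - [[1, 0, 0, 0, 0], [1, 0, 0, 0, 0], [1, 0, 0, 0, 0], [1, 0, 0, 0, 0], [1, 0, 0, 2, 0], [1, 0, 0, 7, 0], [1, -4, 0, 13, 0], [1, -10, 0, 15, 0]]

```text
clock: 27.58
ee_pos: [418.7, -7.9, 230.1]
orientation: [-1.133, 1.31, -1.32]
ft_force: [-0.9, -0.1, 0.9]
grip_width: 85.2
```

Call:
carry_out:
  plan:
    - [[1, -2, -6, 4, 0], [1, -3, -12, 6, 0], [1, -3, -12, 6, 0]]

```text
clock: 27.95
ee_pos: [387.4, -130.2, 288.4]
orientation: [-1.134, 1.315, -1.323]
ft_force: [-0.8, 0.5, 0.0]
grip_width: 85.2
```

```bash
python3 - <<'E'
from st import *
st()
c=cam('side');save('p3.png',c['pixels'][120:290,110:310],4)
c=cam('top');save('p4.png',c['pixels'][130:270,140:340],4)
np.savez('side9.npz',**{k:c[k] for k in('pixels','w')})
E
```

```text
t 27.95 p [ 387.4 -130.2  288.4] jawx yaw -98.6 tooly [ 0.003 -0.003 -1.   ] F [-0.8  0.5  0. ] T [ 0.02  0.02 -0.03] w 85.2 j [-0.62 -0.33  1.97 -0.    1.49  1.1 ]
```

View pics/p3.png

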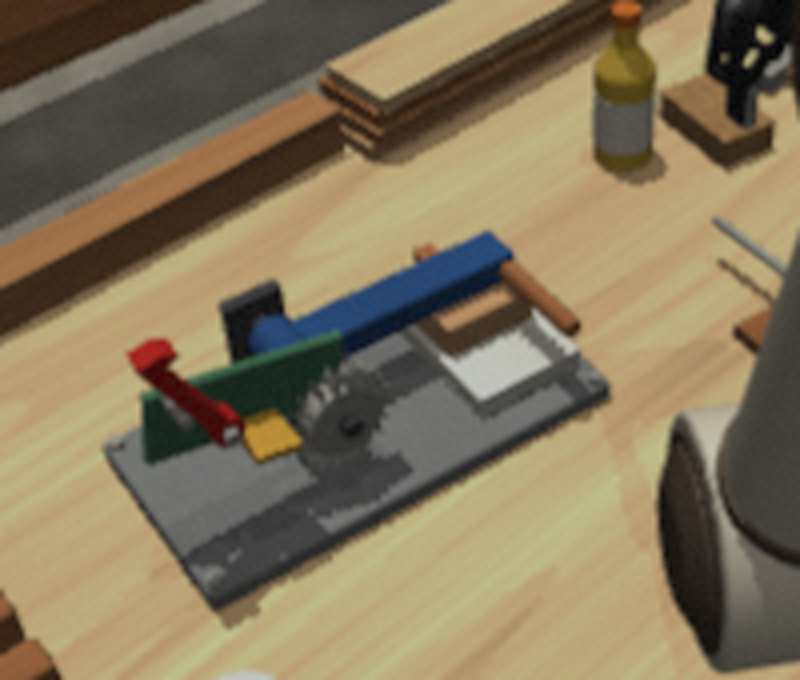

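View pics/p4.png

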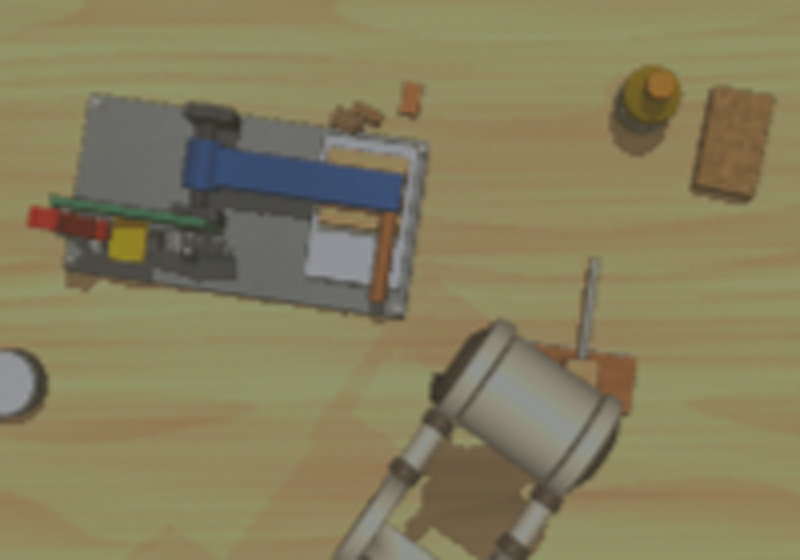

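```bash
python3 - <<'E'
from fit import *
X=np.load('press.npy')
e=ray(S,unc([571,324],4,110,120)[0],X,-83);print('handle end',e,np.arctan2(e[1]-85,60-e[0]))
for t in(0,.03,.06):print(t,(proj(S,tf(X,[[-83,60-195*np.cos(t),85+195*np.sin(t)],[10,60-195*np.cos(t),85+195*np.sin(t)]]))-[110,120]+.5)*4-.5)
p=np.load('side9.npz')['pixels'];save('z.png',p[175:225,205:265],12)
E
```

```text
handle end (np.float64(-130.73735631155083), np.float64(92.31035897613481)) 0.038308083749199924
0 [[575.31844852 328.57846739]
 [507.02365409 268.06052387]]
0.03 [[575.21605655 323.17853235]
 [506.71732772 262.71511075]]
0.06 [[574.9358737  317.84064811]
 [506.23564311 257.42561355]]
```

View pics/z.png

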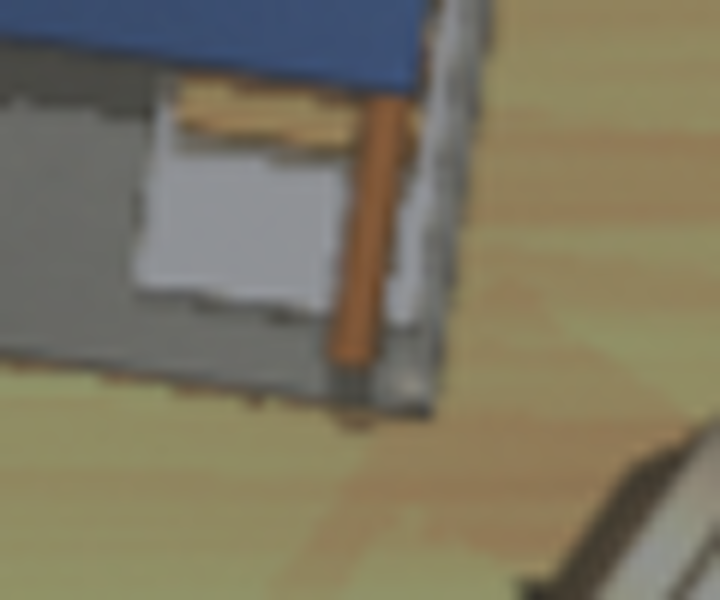

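```bash
python3 - <<'E'
from st import *
c=cam('side');save('z2.png',c['pixels'][170:225,205:265],12)
E
```

```text
(no output)
```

View pics/z2.png

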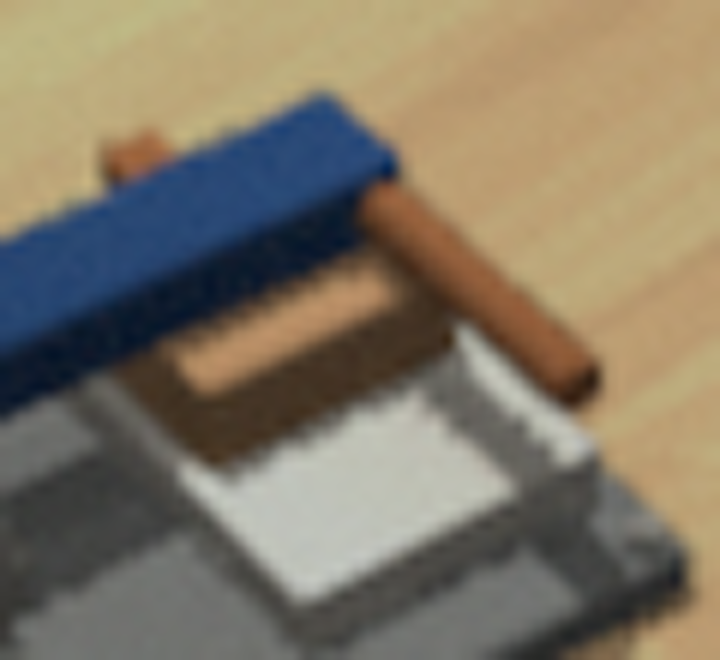

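Call:
carry_out:
  plan:
    - [[0, 4, 4, -2, 0], [0, 8, 8, -5, 0], [0, 11.8, 12.3, -9, 0], [0, 11.8, 12.3, -13, 0], [0, 11.8, 12.3, -16, 0], [0, 11.8, 12.3, -17.2, 0], [0, 11.8, 12.3, -17.2, 0], [0, 11.8, 12.3, -17.2, 0]]

```text
clock: 29.1
ee_pos: [506.4, -4.3, 115.8]
orientation: [-1.135, 1.314, -1.317]
ft_force: [0.5, -0.7, -0.4]
grip_width: 0.1
```

Call:
carry_out:
  plan:
    - [[0, 0, 0, -0.2, 0], [0, 0, 0, -0.3, 0], [0, 0, 0, -0.3, 0]]

```text
clock: 29.48
ee_pos: [505.5, -4.4, 111.6]
orientation: [-1.136, 1.316, -1.316]
ft_force: [0.1, -0.2, 0.7]
grip_width: 0.0
```

Call:
carry_out:
  plan:
    - [[0, 0, 0, -0.1, 0], [0, 0, 0, -0.15, 0], [0, 0, 0, -0.15, 0]]

```text
clock: 29.85
ee_pos: [505.7, -4.4, 110.8]
orientation: [-1.137, 1.316, -1.316]
ft_force: [-3.0, 0.2, 6.8]
grip_width: -0.1
```

The handle stops firmly at the height expected for beam = 0, so the pad is flat on the bed. I'll move clear of it.

Call:
carry_out:
  plan:
    - [[0, 0, 0, 2, 0], [0, 0, 0, 7, 0], [0, -3, 0, 13, 0], [0, -8, -3, 17, 0], [0, -10, -5, 18, 0], [0, -10, -5, 18, 0]]

```text
clock: 30.6
ee_pos: [405.3, -55.6, 291.8]
orientation: [-1.133, 1.314, -1.322]
ft_force: [-0.2, 0.6, -0.6]
grip_width: -0.0
```

```bash
python3 - <<'E'
from st import *
st()
c=cam('side');save('y1.png',c['pixels'],1.5)
c=cam('top');save('y2.png',c['pixels'],1.5)
E
```

```text
t 30.6 p [405.3 -55.6 291.8] jawx yaw -98.5 tooly [ 0.004 -0.002 -1.   ] F [-0.2  0.6 -0.6] T [ 0.04 -0.01  0.06] w -0.0 j [-0.43 -0.33  1.97 -0.    1.5   1.29]
```

View pics/y1.png

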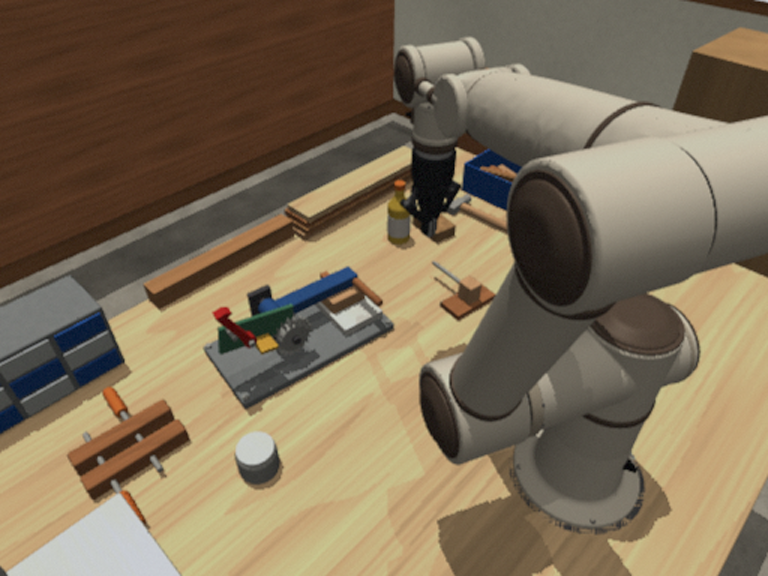

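View pics/y2.png

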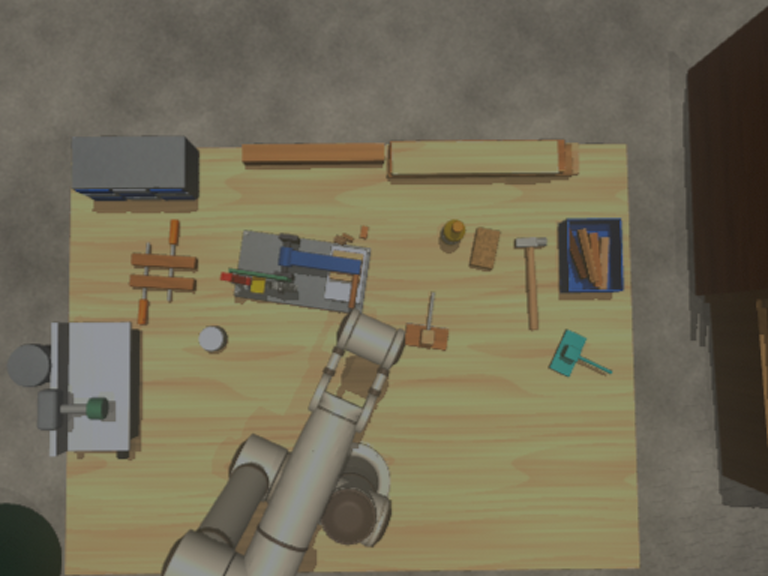

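The last pictures show the finished state: the blue arm is down (top view 320,260), the red pawl lies over to the left (236,278), and the chips are on the bench past the bed at (345–365,235). The scraper stands clear at (427,335), and the other things haven't moved. Handing in.

```bash
python3 -c "
from station import bot
print(bot.sign_off())"
```

```text
the job is handed in; nothing more can be done
None
```

The press is closed and the job is handed in, at about 30.6 s of the 72 s allowed. No verdict was reported.

- **Chips:** I scraped all three over the far edge of the bed plate with the foot of the wooden block. They lie on the bench and the bed is clean.
- **Pawl:** I felt for the ledge with the rod (contact force about 5 N), fed the rod in under the pawl without touching it, and swung the pawl over. The last pictures show it lying back on its stop.
- **Scraper:** It stands on the bench, well clear of the press. The other things on the bench look unmoved.
- **Press arm:** I lowered it in the gripper all the way to its stop; the wrist force there rose to 13 N upward. The side picture alone gave an arm angle of about 0.04 rad. I didn't trust that at about 1.5 pixels, so I pressed lightly on the handle with the closed fingers. It met firm resistance (about 7 N) at the height expected for the arm fully down, so the pad is flat.

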